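# Go/no-go bore check of a batch of housings

### The arm

A 6-joint arm with a two-finger parallel gripper is mounted at the origin on the work surface. World frame = base frame: x ahead of the robot, y to its left, z up, the work surface at z = 0. Lengths are in m, angles in rad, forces in N, time in s.
With the tool pointing down it reaches from about 0.375 to 0.9 m from the base axis. Payload 3.1 kg.
Tool frame: the origin (TCP) lies at the very end of the fingers, on their centre line; the grasp point (between the pads) lies 19 mm behind it (manip.pinch_z is the distance from the TCP to the grasp point, in m); z points along the fingers, y is the direction in which the jaws open and shut (so a half turn about z gives the same grasp; the last joint's range is limited). The gripper opens to 85 mm and grips with 20 to 120 N. Pads are 22 mm wide; open, the fingers measure 114 mm over their backs; the gripper's body (76 mm by 85 mm) begins 54 mm behind the grasp point. The pads swing forward as they close: fully open they stand 13 mm farther back than shut.
Start: joints at [1.046, 0.527, 1.433, -0, 1.181, -0.178], TCP at [0.212, 0.588, 0.231] pointing down, gripper open.
Joint ranges: [-3.08, 3.08], [-0.75, 2.2], [0.22, 2.44], [-1.43, 4.57], [0, 2.65], [-2.85, 2.85]. Speed limits (rad/s): [2.79, 2.79, 3.14, 3.14, 3.14, 3.14].

### API

Orientations are given as a unit quaternion [x, y, z, w].
In Python, from station import manip gives the robot as it stands.
- The arm moves only by the tool drive_tool, never from a script. Its argument "increments" is a list of rows, each a list of 7 numbers: the closure in counts, from 0 (fully open) to 255 (shut), then the shift along the tool's x, y, z in cm, then the turn, a rotation vector about the tool's x, y, z in rad. A call has 1 to 20 rows; each row is the pose to reach, as a shift and turn from the pose commanded when the call began, along the tool's axes at that moment; what a row does not reach only later rows make up. A row lasts 1/10 s, in which the tool goes at most 50 mm and 8.59 degrees, less where a joint would pass 70% of its speed; a pose out of reach is approached as far as the arm can. A call with a gripper value outside its range is refused whole. The fingers move at their own pace and stop on an object; "force" is the grip in N (left out, the last holds). Time passes only in rows, so rows that repeat a pose let the fingers close. It gives the time, the measured TCP pose, the force and the opening at its end, in the units of the state.
- manip.sense(): the state, without advancing time (a new reading comes with each control period).
- manip.snapshot(name): name is "side" or "top"; returns the picture (420x560x3 uint8, red, green, blue); there is no depth.
- manip.camera_model(name): a dict with "mtx" (3x3 intrinsics, pixels), "cam_to_world" (4x4, takes a point from camera to world coordinates). Camera axes: x right, y down, z forward; pixel columns grow to the right and rows downward; lengths in m; the calibration is good to about 2 mm. A picture is of the moment at which its call begins. camera_model takes no time and is no camera call.
- manip.sign_off(): hands the job in, once; it reports no verdict.
The state is a dict: "t": time; "q": joint angles; "qd": joint speeds; "tau": joint torques, N m; "tcp_pos": TCP position; "tool_rot": TCP orientation; "force": force on the tool from outside, world axes, zero at the start; "ft_torque": the same for the moment, N m; "finger_gap": opening from 0.0 (shut) to 1.0 (fully open).
Only numpy, scipy, OpenCV 4.12 (cv2) and the standard library are available. Lean on these libraries where they do the work, as an engineer would, in place of code of your own. Each camera call takes 0.05 s, during which the arm holds its last target. There are 200 camera calls.

### The job

Check the bores of the two or three housings standing on the bench with the double-ended plug gauge. Working from the robot's left to its right, push the longer, thinner go end fully home in every housing, until the handle's shoulder meets the top face; then lay the gauge back in its cradle, let go and regrip it the other way round, and, again from left to right, set the short, fat no-go end upright and centred on each bore and press lightly to confirm that it refuses to enter. Finally lay the gauge back in both saddles of the cradle, put all the housings side by side on the floor of the blue tote, and leave the other things on the bench alone.

Things in the scene. Friction and masses are not known exactly. Their poses are not given: they have to be found in the camera images.
- gauge: double-ended plug gauge, 220 g, starting level in the cradle. Square handle 28 x 28 x 84 mm (aluminium, black grip), a round steel member on each end: go 20 mm diameter, 30 mm long, 2 mm chamfer; no-go 26 mm diameter, 15 mm long. Origin at the handle's centre, x along the gauge toward the go end. Gripped at mid-handle by fingers leaning 45 degrees toward an end, it can be stood that end down
- go_tip (a point): centre of the go end's face, on the gauge's axis, 72 mm from the gauge's origin (+x)
- nogo_tip (a point): centre of the no-go end's face, on the gauge's axis, 57 mm from the gauge's origin (-x)
- cradle: fixed cradle on the bench: dark base plate 116 x 62 x 8 mm, two black saddles 12 mm thick, 35 mm either side of the middle. Origin mid-underside, x along the gauge (either way round). Gauge axis lies 40 mm above the bench, handle across both saddles; flared side walls reach 39 mm high, 26 mm from the centre line, and guide a handle up to 3 mm off. 58 mm is free between the saddles
- housing1: left-most (largest y) steel housing of the row (may be absent): loose square block 46 x 46 mm, 36 mm tall, about 400 g, with an upright bore of diameter 21.6 mm right through its centre, its mouth chamfered 1.5 mm. Origin at the centre of its underside, z up along the bore. All are alike and every bore is good
- housing2: middle steel housing of the row (may be absent): loose square block 46 x 46 mm, 36 mm tall, about 400 g, with an upright bore of diameter 21.6 mm right through its centre, its mouth chamfered 1.5 mm. Origin at the centre of its underside, z up along the bore. All are alike and every bore is good
- housing3: right-most (smallest y) steel housing of the row (may be absent): loose square block 46 x 46 mm, 36 mm tall, about 400 g, with an upright bore of diameter 21.6 mm right through its centre, its mouth chamfered 1.5 mm. Origin at the centre of its underside, z up along the bore. All are alike and every bore is good
- tote: fixed blue open tote for checked parts, outside 320 mm (its x axis) x 150 mm (its y axis), 45 mm tall, walls and floor 5 mm thick with a rim 6 mm wider at the sides. Origin at the centre of its underside, on the bench; it has room for three housings in a row along x, about 95 mm apart
- tape: bystander: roll of tape, 96 mm across, 25 mm high; origin at underside. Leave alone
- oil: bystander: white bottle, 56 mm across, 130 mm high; origin at underside. Leave alone
- clips: bystander: open cardboard box 100 x 140 x 50 mm; origin at underside. Leave alone
There are look-alikes about, which are no part of the job. Leave any orange look-alike of the gauge alone.

How it is judged:
On the way, in this order (a step that is already met when the one before it is completed fails the run):
1. go end fully home in housing1: go tip less than 9 mm above its underside, within 3 mm of its axis (z of go_tip in the frame of housing1 between -0.002 and 0.009 m and x of go_tip in the frame of housing1 between -0.003 and 0.003 m and y of go_tip in the frame of housing1 between -0.003 and 0.003 m), for 0.2 s.
2. go end fully home in housing2: go tip less than 9 mm above its underside, within 3 mm of its axis (z of go_tip in the frame of housing2 between -0.002 and 0.009 m and x of go_tip in the frame of housing2 between -0.003 and 0.003 m and y of go_tip in the frame of housing2 between -0.003 and 0.003 m), for 0.2 s.
3. go end fully home in housing3: go tip less than 9 mm above its underside, within 3 mm of its axis (z of go_tip in the frame of housing3 between -0.002 and 0.009 m and x of go_tip in the frame of housing3 between -0.003 and 0.003 m and y of go_tip in the frame of housing3 between -0.003 and 0.003 m), for 0.2 s.
4. gauge laid in both saddles of the cradle and let go (x of gauge in the frame of cradle between -0.014 and 0.014 m and y of gauge in the frame of cradle between -0.006 and 0.006 m and z of gauge in the frame of cradle between 0.036 and 0.044 m and angle between the x axis of gauge and the x axis of cradle, either way round below 0.1 rad and contact force between the fingers and gauge below 0.2 N), for 0.2 s.
5. no-go end refused by housing1: gauge in line with the bore within 0.12 rad, its no-go tip pressing (over 1 N) on the top face within 3 mm in height and 4 mm of the bore's axis (z of nogo_tip in the frame of housing1 between 0.033 and 0.039 m and angle between the x axis of gauge and the z axis of housing1, either way round below 0.12 rad and contact force between gauge and housing1 above 1 N and x of nogo_tip in the frame of housing1 between -0.004 and 0.004 m and y of nogo_tip in the frame of housing1 between -0.004 and 0.004 m), for 0.2 s.
6. no-go end refused by housing2: gauge in line with the bore within 0.12 rad, its no-go tip pressing (over 1 N) on the top face within 3 mm in height and 4 mm of the bore's axis (z of nogo_tip in the frame of housing2 between 0.033 and 0.039 m and angle between the x axis of gauge and the z axis of housing2, either way round below 0.12 rad and contact force between gauge and housing2 above 1 N and x of nogo_tip in the frame of housing2 between -0.004 and 0.004 m and y of nogo_tip in the frame of housing2 between -0.004 and 0.004 m), for 0.2 s.
7. no-go end refused by housing3: gauge in line with the bore within 0.12 rad, its no-go tip pressing (over 1 N) on the top face within 3 mm in height and 4 mm of the bore's axis (z of nogo_tip in the frame of housing3 between 0.033 and 0.039 m and angle between the x axis of gauge and the z axis of housing3, either way round below 0.12 rad and contact force between gauge and housing3 above 1 N and x of nogo_tip in the frame of housing3 between -0.004 and 0.004 m and y of nogo_tip in the frame of housing3 between -0.004 and 0.004 m), for 0.2 s.
At the end, for the whole second after the job is handed in: gauge released and still in both cradle saddles (centre within 14 mm along, 6 mm across, 36-44 mm high, axis within 0.1 rad); every housing released and still on the tote floor (origin within 150 mm and 65 mm of its centre in x and y, under 35 mm above its underside) (all of step 4 and linear speed of each of gauge, housing1, housing2, housing3 below 0.02 m/s and x of housing1 in the frame of tote between -0.15 and 0.15 m and y of housing1 in the frame of tote between -0.065 and 0.065 m and z of housing1 in the frame of tote between 0 and 0.035 m and contact force between the fingers and housing1 below 0.2 N and x of housing2 in the frame of tote between -0.15 and 0.15 m and y of housing2 in the frame of tote between -0.065 and 0.065 m and z of housing2 in the frame of tote between 0 and 0.035 m and contact force between the fingers and housing2 below 0.2 N and x of housing3 in the frame of tote between -0.15 and 0.15 m and y of housing3 in the frame of tote between -0.065 and 0.065 m and z of housing3 in the frame of tote between 0 and 0.035 m and contact force between the fingers and housing3 below 0.2 N); the robot touches nothing.
It fails at once if the roll of tape is moved more than 30 mm (distance of tape from where it was at the start of the episode above 0.03 m).
It fails at once if the bottle is moved more than 30 mm (distance of oil from where it was at the start of the episode above 0.03 m).
It fails at once if the cardboard box is moved more than 30 mm (distance of clips from where it was at the start of the episode above 0.03 m).
Of housing1, housing2, housing3 only 2 to 3 are there at a start; the rules pass over those that are not, and their reading is None.
At some moment in a run one of housing1, housing2, housing3 may be knocked a few centimetres aside while the robot is not near it.
Once in a run the grip may slacken for a moment while it holds something.
It also fails if it takes over 210 s, if anything falls off the work surface, if the arm or the gripper's body presses on something with over 40 N, if the wrist force passes 120 N, or if a joint passes its speed limit or range.

## Working session

There is one attempt and no reset: what is moved stays moved. The work goes in short steps, Python scripts to look and compute and a tool call to move; the robot and the scene stay as the last step left them, time stands still between calls to the robot, and variables do not carry over. Pictures are saved under pics/ and viewed, about 12 in all and at most 16, crops included, and the job is handed in when it is done.

Besides the shell and the picture viewer there is one more tool, called after ">>>" in YAML: its name, and indented under it one key for each argument. drive_tool: Moves the arm, as the interface text tells. Its arguments: {"type":"object","properties":{"increments":{"type":"array","items":{"type":"array","items":{"type":"number"}}},"force":{"type":"number"}},"required":["increments"]}

```bash
ls; mkdir -p pics; python3 - <<'E'
from station import manip
import cv2,numpy as np
np.set_printoptions(precision=4,suppress=True)
for n in("side","top"):
    im=manip.snapshot(n); cv2.imwrite(f"pics/{n}0.png",cv2.resize(im[:,:,::-1],(784,588),interpolation=cv2.INTER_CUBIC))
    c=manip.camera_model(n); print(n,c["mtx"],c["cam_to_world"])
print(manip.sense(),manip.pinch_z)
E
```

```text
pics
side [[503.9491   0.     269.2106]
 [  0.     503.9491 208.8164]
 [  0.       0.       1.    ]] [[-0.987  -0.1217  0.1054  0.4555]
 [-0.161   0.7545 -0.6363  0.6623]
 [-0.0021 -0.645  -0.7642  0.8698]
 [ 0.      0.      0.      1.    ]]
top [[396.4714   0.     280.9881]
 [  0.     396.4714 210.9847]
 [  0.       0.       1.    ]] [[ 0.0294 -0.9743  0.2232  0.4038]
 [-0.9996 -0.0284  0.0078 -0.029 ]
 [-0.0013 -0.2233 -0.9747  0.9303]
 [ 0.      0.      0.      1.    ]]
{'t': 0.1, 'q': array([ 1.0465,  0.5284,  1.4338,  0.    ,  1.1814, -0.1785]), 'qd': array([ 0.0012, -0.0001, -0.0012, -0.0008, -0.0002, -0.    ]), 'tau': array([ -0.0005, -44.3303, -17.8587,  -0.0003,   0.0038,   0.    ]), 'tcp_pos': array([0.2115, 0.5875, 0.2304]), 'tool_rot': array([ 0.172 ,  0.9851, -0.0009, -0.0003]), 'force': array([ 0.3374,  0.4883, -0.2877]), 'ft_torque': array([-0.003 ,  0.0127,  0.0002]), 'finger_gap': 1.0044115633015305} 0.0187
```

View pics/side0.png

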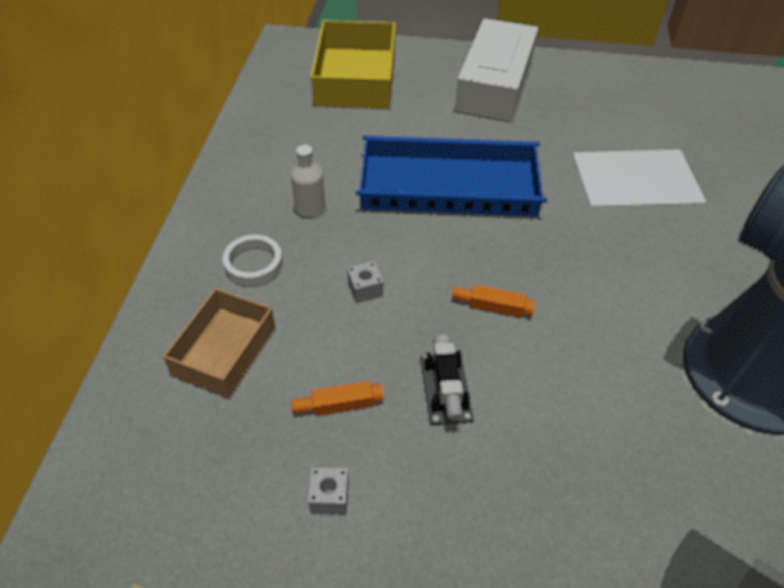

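View pics/top0.png

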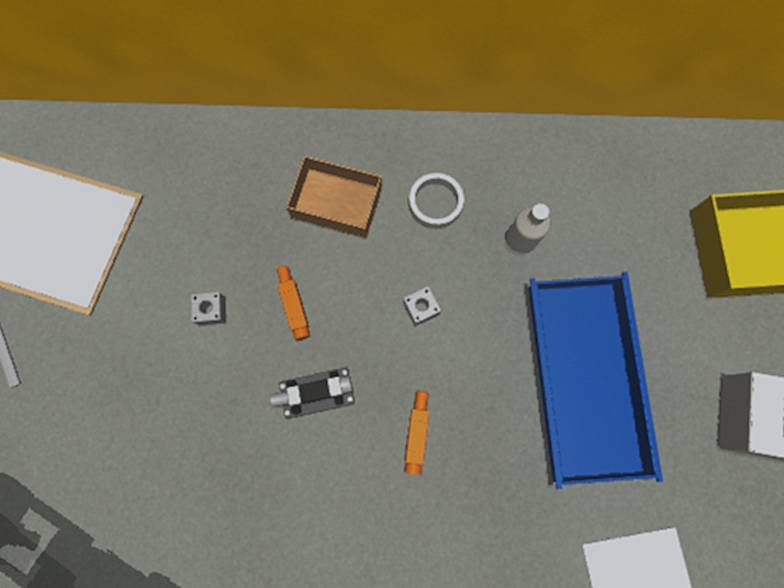

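The bench holds two grey housings, at top-view (207,308) and (422,305). The gauge is in its cradle at (313,392), its long end seemingly to the left (+y). The blue tote is at (595,380), and two orange look-alikes lie nearby. I'll enlarge these.

```bash
cat > h.py <<'E'
from station import manip
import cv2,numpy as np
from scipy.spatial.transform import Rotation as R
np.set_printoptions(precision=4,suppress=True)
def proj(n,P):
    c=manip.camera_model(n);T=np.linalg.inv(c["cam_to_world"]);p=T[:3,:3]@np.asarray(P,float)+T[:3,3];u=c["mtx"]@p;return u[:2]/u[2]
def ray(n,u):
    c=manip.camera_model(n);d=np.linalg.solve(c["mtx"],[u[0],u[1],1]);T=c["cam_to_world"];return T[:3,3],T[:3,:3]@d
def plane(n,u,z):
    o,d=ray(n,u);return o+d*(z-o[2])/d[2]
def tile(im,c,w=66,h=56,s=4):
    x,y=int(c[0]-w/2),int(c[1]-h/2)
    t=cv2.resize(np.ascontiguousarray(im[y:y+h,x:x+w,::-1]),None,fx=s,fy=s,interpolation=cv2.INTER_CUBIC)
    for k in range(0,w,10): cv2.line(t,(k*s,0),(k*s,6),(0,255,255),1)
    for k in range(0,h,10): cv2.line(t,(0,k*s),(6,k*s),(0,255,255),1)
    return t,(x,y)
E
python3 - <<'E'
from h import *
rows=[]
for n,cs in(("top",[(223,279),(148,220),(301,218)]),("side",[(319,271),(234,350),(261,201)])):
    im=manip.snapshot(n);ts=[tile(im,c) for c in cs];print(n,[t[1] for t in ts]);rows.append(np.hstack([t[0] for t in ts]))
cv2.imwrite("pics/c1.png",np.vstack(rows))
E
```

```text
top [(190, 251), (115, 192), (268, 190)]
side [(286, 243), (201, 322), (228, 173)]
```

View pics/c1.png

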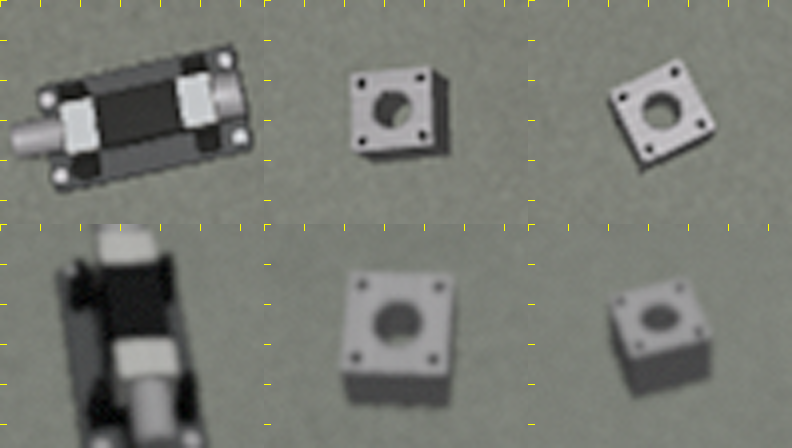

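The go end points left (+y) in the top view. I'll now turn these readings into world positions.

```bash
python3 - <<'E'
from h import *
f=lambda p,col,row,o:np.array([(p[0]-264*col+.5)/4-.5+o[0],(p[1]-224*row+.5)/4-.5+o[1]])
def many(n,pts,col,row,o,z): return np.array([plane(n,f(p,col,row,o),z) for p in pts])
for nm,z,t,s in(("A",.036,([(362,83),(421,78),(422,135),(362,141)],1,0,(115,192)),([(362,285),(439,287),(433,359),(356,357)],1,1,(201,322))),
              ("B",.036,([(622,97),(675,72),(700,124),(649,149)],2,0,(268,190)),([(621,300),(680,287),(699,331),(639,345)],2,1,(228,173)))):
    for n,a in(("top",t),("side",s)):
        P=many(n,*a,z);d=P[1]-P[0];print(nm,n,P.mean(0),np.degrees(np.arctan2(d[1],d[0])))
P=many("top",[(48,100),(225,60),(240,137),(61,176)],0,0,(190,251),.008);d=P[0]-P[1]+P[3]-P[2];print("cradle",P.mean(0),np.degrees(np.arctan2(d[1],d[0])))
P=many("top",[(62,103),(67,153),(217,122),(211,76)],0,0,(190,251),.054);d=P[0]-P[3]+P[1]-P[2];print("handle",P.mean(0),np.degrees(np.arctan2(d[1],d[0])),np.linalg.norm(d)/2)
# tote: rim corners in top0.png (scale 1.4)
P=np.array([plane("top",np.array(p)/1.4,.045) for p in [(531,282),(626,275),(661,480),(557,486)]]);print("tote",P,P.mean(0))
P=np.array([plane("side",np.array(p)/1.4,.045) for p in [(361,140),(538,143),(543,195),(360,190)]]);print("tote",P,P.mean(0))
r=R.from_quat(manip.sense()["tool_rot"]).as_matrix();print(r)
E
```

```text
A top [0.5808 0.2873 0.036 ] -83.33502416131469
A side [0.5808 0.2899 0.036 ] -172.39492999581228
B top [ 0.5952 -0.0684  0.036 ] -62.604195219408346
B side [ 0.5956 -0.067   0.036 ] -154.19345068890692
cradle [0.4486 0.1008 0.008 ] 104.111041193307
handle [0.4487 0.0968 0.054 ] 102.57833822579185 0.08256416253412226
tote [[ 0.6357 -0.2475  0.045 ]
 [ 0.6521 -0.4044  0.045 ]
 [ 0.3307 -0.4369  0.045 ]
 [ 0.3173 -0.2786  0.045 ]] [ 0.484  -0.3419  0.045 ]
tote [[ 0.6586 -0.3878  0.045 ]
 [ 0.3318 -0.4311  0.045 ]
 [ 0.321  -0.2877  0.045 ]
 [ 0.6359 -0.2502  0.045 ]] [ 0.4868 -0.3392  0.045 ]
[[-0.9408  0.339  -0.0007]
 [ 0.339   0.9408 -0.0012]
 [ 0.0002 -0.0013 -1.    ]]
```

```bash
cat >> h.py <<'E'
def inc(P,phi,a,back=0,verbose=True):
    """row (cm, rotvec) from the measured pose to: pinch at P, tool y at yaw phi deg, tool z tilted a deg toward y+90deg; back = stand-off along tool z"""
    s=manip.sense();R0=R.from_quat(s["tool_rot"]).as_matrix();p0=s["tcp_pos"]
    f,t=np.radians([phi,a]);y=np.array([np.cos(f),np.sin(f),0]);h=np.array([-y[1],y[0],0])
    z=h*np.sin(t)-np.array([0,0,1])*np.cos(t);R1=np.c_[np.cross(y,z),y,z]
    tcp=np.asarray(P,float)+(manip.pinch_z-back)*z
    d=np.r_[100*R0.T@(tcp-p0),R.from_matrix(R0.T@R1).as_rotvec()]
    if verbose: print(np.round(d,3).tolist())
    return d
def info():
    s=manip.sense();M=R.from_quat(s["tool_rot"]).as_matrix()
    print("t",round(s["t"],2),"tcp",s["tcp_pos"],"pinch",s["tcp_pos"]-manip.pinch_z*M[:,2],"phi",np.degrees(np.arctan2(M[1,1],M[0,1])).round(2),"ydip",np.degrees(np.arcsin(M[2,1])).round(2),
      "a",np.degrees(np.arctan2(np.cross(np.r_[M[:2,1],0],[0,0,1])@-M[:,2],-M[2,2])).round(2),"F",s["force"],"T",s["ft_torque"],"gap",round(s["finger_gap"],3),"q",s["q"])
E
python3 - <<'E'
from h import *
info()
inc([.449,.099,.040],13.5,40,.12)
E
```

```text
t 0.2 tcp [0.2116 0.5876 0.2307] pinch [0.2116 0.5877 0.2494] phi 70.19 ydip -0.08 a 0.01 F [ 1.1734 -0.4272 -0.473 ] T [-0.0427  0.0343  0.0161] gap 0.998 q [ 1.0465  0.5281  1.4334  0.      1.1814 -0.1785]
[-42.476, -43.35, 11.356, -0.346, 0.64, 0.947]
```

>>> drive_tool:
  increments:
    - [0,-42.5,-43.35,11.35,-0.346,0.64,0.947]
    - [0,-42.5,-43.35,11.35,-0.346,0.64,0.947]
    - [0,-42.5,-43.35,11.35,-0.346,0.64,0.947]
    - [0,-42.5,-43.35,11.35,-0.346,0.64,0.947]
    - [0,-42.5,-43.35,11.35,-0.346,0.64,0.947]
    - [0,-42.5,-43.35,11.35,-0.346,0.64,0.947]
    - [0,-42.5,-43.35,11.35,-0.346,0.64,0.947]
    - [0,-42.5,-43.35,11.35,-0.346,0.64,0.947]
    - [0,-42.5,-43.35,11.35,-0.346,0.64,0.947]
    - [0,-42.5,-43.35,11.35,-0.346,0.64,0.947]
    - [0,-42.5,-43.35,11.35,-0.346,0.64,0.947]
    - [0,-42.5,-43.35,11.35,-0.346,0.64,0.947]
    - [0,-42.5,-43.35,11.35,-0.346,0.64,0.947]
    - [0,-42.5,-43.35,11.35,-0.346,0.64,0.947]
    - [0,-42.5,-43.35,11.35,-0.346,0.64,0.947]
    - [0,-42.5,-43.35,11.35,-0.346,0.64,0.947]
  force: 80

```text
t: 1.8
tcp_pos: [0.4631, 0.0381, 0.1183]
tool_rot: [0.581, 0.738, 0.212, -0.27]
force: [0.1, -0.2, -0.1]
finger_gap: 0.997
```

```bash
python3 - <<'E'
from h import *
info()
inc([.449,.099,.040],13.5,40,.12)
inc([.449,.099,.041],13.5,40,.0)
P=[.449,.099,.040]
ts=[tile(manip.snapshot("top"),(223,270),99,110,4)[0],tile(manip.snapshot("side"),(319,262),99,110,4)[0]]
cv2.imwrite("pics/c2.png",np.hstack(ts))
E
```

```text
t 1.8 tcp [0.4631 0.0381 0.1183] pinch [0.4659 0.0264 0.1326] phi 13.63 ydip -0.05 a 40.17 F [ 0.0903 -0.2436 -0.1359] T [-0.291  -0.0373 -0.0272] gap 0.997 q [-0.4942  0.6914  1.8093  0.5383  1.2086 -1.0743]
[-0.245, 0.052, -0.119, -0.002, -0.003, 0.001]
[-0.217, 0.077, 11.805, -0.002, -0.003, 0.001]
```

View pics/c2.png

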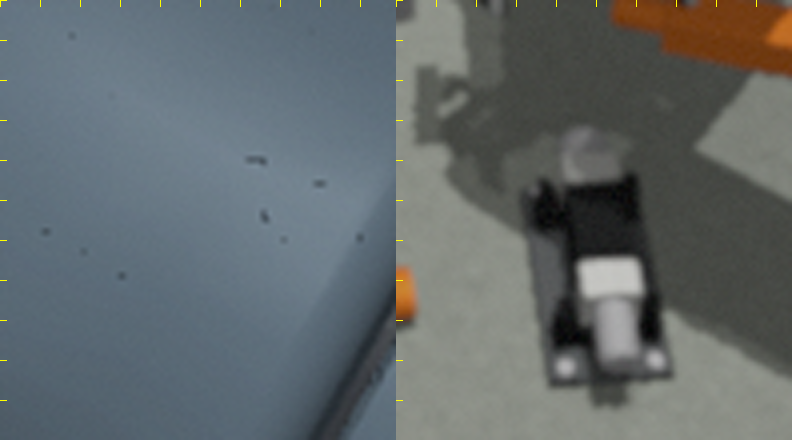

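>>> drive_tool:
  increments:
    - [0,-0.22,0.08,3.0,0,-0.003,0]
    - [0,-0.22,0.08,6.0,0,-0.003,0]
    - [0,-0.22,0.08,8.0,0,-0.003,0]
    - [0,-0.22,0.08,9.5,0,-0.003,0]
    - [0,-0.22,0.08,10.8,0,-0.003,0]
    - [0,-0.22,0.08,11.6,0,-0.003,0]
    - [0,-0.22,0.08,11.8,0,-0.003,0]
    - [0,-0.22,0.08,11.8,0,-0.003,0]

```text
t: 2.7
tcp_pos: [0.4484, 0.1085, 0.0261]
tool_rot: [0.582, 0.738, 0.211, -0.268]
force: [-0.1, -0.2, -0.5]
finger_gap: 0.998
```

```bash
python3 - <<'E'
from h import *
info()
inc([.449,.099,.041],13.5,40,.0)
E
```

```text
t 2.7 tcp [0.4484 0.1085 0.0261] pinch [0.4512 0.0968 0.0405] phi 13.52 ydip 0.06 a 39.88 F [-0.1423 -0.2054 -0.4921] T [-0.3173 -0.0498 -0.0227] gap 0.998 q [-0.3787  0.856   1.8991  0.6933  0.9623 -1.1873]
[0.241, -0.166, 0.128, 0.001, 0.002, 0.001]
```

```bash
cat >> h.py <<'E'
import os
def chain(row):
    """update the commanded pose by the last row driven"""
    M=np.load("cmd.npy");D=np.eye(4);D[:3,3]=np.array(row[:3])/100;D[:3,:3]=R.from_rotvec(row[3:]).as_matrix();M=M@D;np.save("cmd.npy",M)
def inc(P,phi,a,back=0,M=None):
    M=np.load("cmd.npy") if M is None else M;R0=M[:3,:3];p0=M[:3,3]
    f,t=np.radians([phi,a]);y=np.array([np.cos(f),np.sin(f),0]);h=np.array([-y[1],y[0],0])
    z=h*np.sin(t)-np.array([0,0,1])*np.cos(t);R1=np.c_[np.cross(y,z),y,z]
    tcp=np.asarray(P,float)+(manip.pinch_z-back)*z
    d=np.r_[100*R0.T@(tcp-p0),R.from_matrix(R0.T@R1).as_rotvec()];print(np.round(d,3).tolist());return d
def err():
    s=manip.sense();M=np.load("cmd.npy");print("meas-cmd mm",1000*(s["tcp_pos"]-M[:3,3]),"rot",(R.from_matrix(M[:3,:3]).inv()*R.from_quat(s["tool_rot"])).as_rotvec())
E
python3 - <<'E'
from h import *
M=np.eye(4);M[:3,:3]=R.from_quat([.172,.9851,-.0009,-.0003]).as_matrix();M[:3,3]=[.2116,.5876,.2306];np.save("cmd.npy",M)
chain([-42.5,-43.35,11.35,-.346,.64,.947]);err()
chain([-.22,.08,11.8,0,-.003,0]);err()
inc([.449,.099,.041],13.5,40,0)
E
```

```text
meas-cmd mm [-16.0163  72.9384 -91.6781] rot [-0.0012 -0.0018 -0.0011]
meas-cmd mm [0.577  0.6805 0.153 ] rot [-0.0012  0.0012 -0.0011]
[0.291, -0.094, 0.15, -0.001, 0.003, -0.0]
```

>>> drive_tool:
  increments:
    - [0,0.27,-0.13,0.14,0,0.003,0]
    - [0,0.27,-0.13,0.14,0,0.003,0]
    - [255,0.27,-0.13,0.14,0,0.003,0]
    - [255,0.27,-0.13,0.14,0,0.003,0]
    - [255,0.27,-0.13,0.14,0,0.003,0]
    - [255,0.27,-0.13,0.14,0,0.003,0]
    - [255,0.27,-0.13,0.14,0,0.003,0]
    - [255,0.27,-0.13,0.14,0,0.003,0]
    - [255,0.27,-0.13,0.14,0,0.003,0]
    - [255,0.27,-0.13,0.14,0,0.003,0]

```text
t: 3.7
tcp_pos: [0.4463, 0.1111, 0.027]
tool_rot: [0.581, 0.738, 0.212, -0.269]
force: [0.1, -3.3, 4.3]
finger_gap: 0.318
```

```bash
python3 - <<'E'
from h import *
chain([.27,-.13,.14,0,.003,0]);err()
info()
E
```

```text
meas-cmd mm [0.4049 0.6734 0.3616] rot [-0.0012  0.0016 -0.0009]
t 3.7 tcp [0.4463 0.1111 0.027 ] pinch [0.4491 0.0993 0.0413] phi 13.51 ydip 0.05 a 40.07 F [ 0.1365 -3.3184  4.2676] T [-0.2209  0.1334  0.0381] gap 0.318 q [-0.3766  0.8551  1.9047  0.6983  0.9614 -1.1909]
```

```bash
python3 - <<'E'
from h import *
inc([.449,.099,.20],13.5,40)
inc([.50,.24,.22],-40,-5)
inc([.5805,.2886,.20],-90,-50)
E
```

```text
[10.238, 0.027, -12.173, -0.001, 0.0, -0.0]
[19.846, 8.149, -6.17, -0.288, -0.726, 0.912]
[21.498, 15.851, -3.042, 0.17, -1.088, 1.945]
```

>>> drive_tool:
  increments:
    - [255,2.0,0,-2.4,0,0,0]
    - [255,5.0,0,-6.0,0,0,0]
    - [255,8.0,0,-9.5,0,0,0]
    - [255,10.2,0,-12.2,0,0,0]
    - [255,19.85,8.15,-6.2,-0.288,-0.726,0.912]
    - [255,19.85,8.15,-6.2,-0.288,-0.726,0.912]
    - [255,19.85,8.15,-6.2,-0.288,-0.726,0.912]
    - [255,19.85,8.15,-6.2,-0.288,-0.726,0.912]
    - [255,19.85,8.15,-6.2,-0.288,-0.726,0.912]
    - [255,19.85,8.15,-6.2,-0.288,-0.726,0.912]
    - [255,19.85,8.15,-6.2,-0.288,-0.726,0.912]
    - [255,19.85,8.15,-6.2,-0.288,-0.726,0.912]
    - [255,19.85,8.15,-6.2,-0.288,-0.726,0.912]
    - [255,19.85,8.15,-6.2,-0.288,-0.726,0.912]

```text
t: 5.1
tcp_pos: [0.4988, 0.2412, 0.2011]
tool_rot: [0.905, 0.424, -0.039, 0.018]
force: [0.0, 0.7, -1.7]
finger_gap: 0.315
```

```bash
python3 - <<'E'
from h import *
chain([19.85,8.15,-6.2,-.288,-.726,.912]);err();info()
inc([.5805,.2886,.17],-90,-50)
E
```

```text
meas-cmd mm [-0.1602  2.5479 -0.5689] rot [ 0.0007  0.0016 -0.0039]
t 5.1 tcp [0.4988 0.2412 0.2011] pinch [0.4999 0.2424 0.2197] phi -39.75 ydip -0.05 a -4.91 F [ 0.034   0.6722 -1.6671] T [ 0.0827 -0.0132  0.0281] gap 0.315 q [ 0.2746  0.5018  1.587  -0.053   1.1247  0.993 ]
[8.497, 1.936, 3.637, 0.413, -0.734, 0.794]
```

>>> drive_tool:
  increments:
    - [255,8.5,1.95,3.65,0.413,-0.734,0.794]
    - [255,8.5,1.95,3.65,0.413,-0.734,0.794]
    - [255,8.5,1.95,3.65,0.413,-0.734,0.794]
    - [255,8.5,1.95,3.65,0.413,-0.734,0.794]
    - [255,8.5,1.95,3.65,0.413,-0.734,0.794]
    - [255,8.5,1.95,3.65,0.413,-0.734,0.794]
    - [255,8.5,1.95,3.65,0.413,-0.734,0.794]
    - [255,8.5,1.95,3.65,0.413,-0.734,0.794]
    - [255,8.5,1.95,3.65,0.413,-0.734,0.794]
    - [255,8.5,1.95,3.65,0.413,-0.734,0.794]
    - [255,8.5,1.95,3.65,0.413,-0.734,0.794]
    - [255,8.5,1.95,3.65,0.413,-0.734,0.794]
    - [255,8.5,1.95,3.65,0.413,-0.734,0.794]
    - [255,8.5,1.95,3.65,0.413,-0.734,0.794]

```text
t: 6.5
tcp_pos: [0.5664, 0.2895, 0.1591]
tool_rot: [0.907, 0.001, -0.422, -0.001]
force: [-0.5, -0.6, -1.7]
finger_gap: 0.32
```

```bash
python3 - <<'E'
from h import *
chain([8.5,1.95,3.65,.413,-.734,.794]);err();info()
inc([.582,.2886,.123],-90,-50)
for n in("top","side"): print(n,proj(n,[.5808,.2886,.036]),proj(n,[.5808,.2886,.1]),proj(n,[.5808,.2886,.17]))
E
```

```text
meas-cmd mm [0.1208 0.9586 1.2405] rot [ 0.0007  0.0023 -0.0025]
t 6.5 tcp [0.5664 0.2895 0.1591] pinch [0.5807 0.2895 0.1711] phi -89.95 ydip -0.11 a -49.87 F [-0.5328 -0.5852 -1.6931] T [-0.062  -0.5729  0.0252] gap 0.32 q [0.2179 1.0202 0.8705 0.1934 2.1011 1.8093]
[3.679, -0.01, 2.907, 0.0, 0.0, -0.0]
top [145.9794 218.9086] [136.0485 212.8324] [123.3749 205.0782]
side [234.163  345.3224] [232.0406 328.4921] [229.4167 307.6849]
```

>>> drive_tool:
  increments:
    - [255,1.2,0,1.0,0,0,0]
    - [255,2.4,0,2.0,0,0,0]
    - [255,3.4,0,2.7,0,0,0]
    - [255,3.7,0,2.9,0,0,0]
    - [255,3.7,0,2.9,0,0,0]
    - [255,3.7,0,2.9,0,0,0]
    - [255,3.7,0,2.9,0,0,0]

```text
t: 7.2
tcp_pos: [0.5686, 0.2891, 0.112]
tool_rot: [0.907, 0.0, -0.422, -0.001]
force: [-0.2, 0.1, -2.0]
finger_gap: 0.315
```

```bash
python3 - <<'E'
from h import *
chain([3.7,0,2.9,0,0,0]);err();info()
a,o1=tile(manip.snapshot("top"),(140,214),78,110,5);b,o2=tile(manip.snapshot("side"),(234,328),78,110,5)
print(o1,o2);cv2.imwrite("pics/c3.png",np.hstack([a,b]))
E
```

```text
meas-cmd mm [0.722  0.623  1.1237] rot [ 0.0014  0.0021 -0.0015]
t 7.2 tcp [0.5686 0.2891 0.112 ] pinch [0.5829 0.2891 0.124 ] phi -90.02 ydip -0.09 a -49.88 F [-0.2452  0.0852 -2.0404] T [-0.0146 -0.5949 -0.0494] gap 0.315 q [0.2167 1.0749 0.8745 0.1871 2.0437 1.7967]
(101, 159) (195, 273)
```

View pics/c3.png

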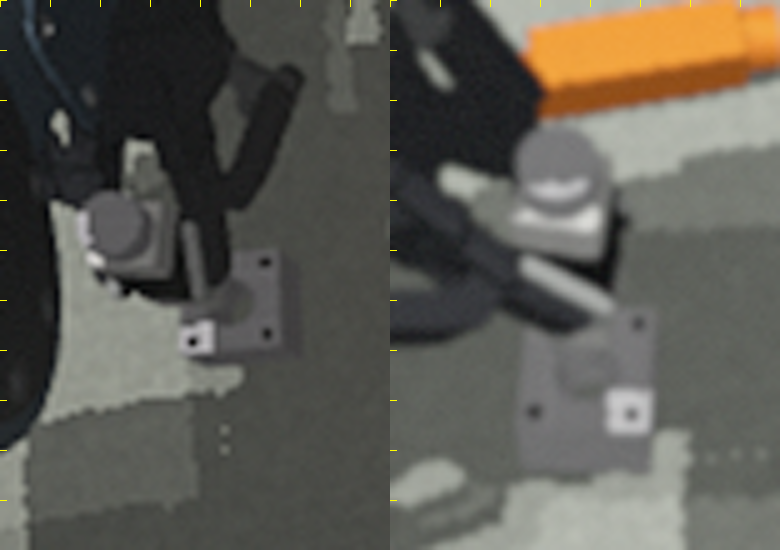

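The gauge is upright over the left housing. The pin and bore are in shadow, at about (235,300) in the top crop and (590,360) in the side crop. I'll brighten a closer crop.

```bash
cat >> h.py <<'E'
def dark(n,c,w,h,s,g=2.5,lo=20,hi=150):
    im=manip.snapshot(n);b=np.clip((im.astype(float)-lo)/(hi-lo),0,1)**(1/g*1.5)*255
    return tile(b.astype(np.uint8),c,w,h,s)
E
python3 - <<'E'
from h import *
a,o1=dark("top",(146,217),40,44,10);b,o2=dark("side",(235,345),40,44,10)
print(o1,o2);cv2.imwrite("pics/c4.png",np.hstack([a,b]))
for n in("top","side"):
  for z in(.052,): print(n,proj(n,[.5816,.2891,z]),"bore",proj(n,[.5808,.2886,.036]))
E
```

```text
(126, 195) (215, 323)
top [143.4437 217.1171] bore [145.9794 218.9086]
side [233.1444 341.4875] bore [234.163  345.3224]
```

View pics/c4.png

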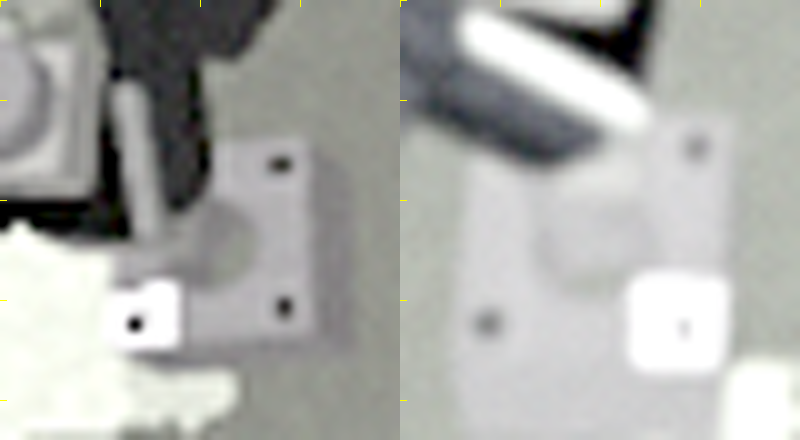

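>>> drive_tool:
  increments:
    - [255,0.38,0,0.32,0,0,0]
    - [255,0.77,0,0.64,0,0,0]
    - [255,1.15,0,0.96,0,0,0]
    - [255,1.53,0,1.28,0,0,0]
    - [255,1.92,0,1.6,0,0,0]
    - [255,1.92,0,1.6,0,0,0]
    - [255,1.92,0,1.6,0,0,0]

```text
t: 8.1
tcp_pos: [0.5682, 0.2891, 0.0861]
tool_rot: [0.906, 0.0, -0.422, -0.001]
force: [0.7, -0.2, -1.0]
finger_gap: 0.32
```

```bash
python3 - <<'E'
from h import *
chain([1.92,0,1.6,0,0,0]);err();info()
E
```

```text
meas-cmd mm [0.2023 0.5847 0.2764] rot [ 0.0011  0.0003 -0.0012]
t 8.1 tcp [0.5682 0.2891 0.0861] pinch [0.5825 0.2891 0.0982] phi -90.02 ydip -0.06 a -49.98 F [ 0.6984 -0.1557 -1.0168] T [ 0.0281 -0.5847 -0.0247] gap 0.32 q [0.2167 1.1054 0.8767 0.1843 2.0135 1.7905]
```

>>> drive_tool:
  increments:
    - [255,0.38,0,0.32,0,0,0]
    - [255,0.77,0,0.64,0,0,0]
    - [255,1.15,0,0.96,0,0,0]
    - [255,1.38,0,1.16,0,0,0]
    - [255,1.53,0,1.28,0,0,0]
    - [255,1.53,0,1.28,0,0,0]
    - [255,1.53,0,1.28,0,0,0]

```text
t: 8.8
tcp_pos: [0.5683, 0.2891, 0.0665]
tool_rot: [0.906, 0.0, -0.422, -0.001]
force: [-1.2, -0.5, -0.5]
finger_gap: 0.312
```

```bash
python3 - <<'E'
from h import *
chain([1.53,0,1.28,0,0,0]);err();info()
E
```

```text
meas-cmd mm [0.2825 0.63   0.5637] rot [ 0.001   0.0008 -0.0012]
t 8.8 tcp [0.5683 0.2891 0.0665] pinch [0.5826 0.2891 0.0785] phi -90.01 ydip -0.06 a -49.95 F [-1.1944 -0.5197 -0.5076] T [-0.0412 -0.4041  0.0242] gap 0.312 q [0.2168 1.1289 0.876  0.1822 1.9905 1.7859]
```

>>> drive_tool:
  increments:
    - [255,0.08,0,0.06,0,0,0]
    - [255,0.15,0,0.13,0,0,0]
    - [255,0.15,0,0.13,0,0,0]
    - [255,0.15,0,0.13,0,0,0]

```text
t: 9.2
tcp_pos: [0.5683, 0.2891, 0.0664]
tool_rot: [0.906, 0.0, -0.423, -0.001]
force: [-1.8, -0.3, 5.8]
finger_gap: 0.318
```

```bash
python3 - <<'E'
from h import *
chain([.15,0,.13,0,0,0]);err();info()
E
```

```text
meas-cmd mm [0.3584 0.5899 2.4969] rot [ 0.001  -0.0001 -0.0015]
t 9.2 tcp [0.5683 0.2891 0.0664] pinch [0.5826 0.2891 0.0785] phi -90.0 ydip -0.08 a -50.01 F [-1.8307 -0.2516  5.7807] T [-0.1954  0.2745  0.0545] gap 0.318 q [0.2167 1.1295 0.8752 0.1824 1.9916 1.7855]
```

```bash
python3 - <<'E'
from h import *
M=np.load("cmd.npy");M[:3,3]+=[.0003,.0006,.0005];np.save("cmd.npy",M)
inc([.5826,.2891,.160],-90,-50)
inc([.5967,-.0677,.160],-90,-50)
inc([.5967,-.0677,.124],-90,-50)
E
```

```text
[-6.398, 0.002, -5.372, 0.0, 0.0, -0.0]
[-5.474, 35.681, -6.446, 0.0, 0.0, -0.0]
[-2.716, 35.68, -4.132, 0.0, 0.0, -0.0]
```

>>> drive_tool:
  increments:
    - [255,-0.8,0,-0.7,0,0,0]
    - [255,-2.0,0,-1.7,0,0,0]
    - [255,-4.0,0,-3.4,0,0,0]
    - [255,-6.4,0,-5.4,0,0,0]
    - [255,-6.2,4.0,-5.5,0,0,0]
    - [255,-6.0,8.0,-5.7,0,0,0]
    - [255,-5.9,12.5,-5.8,0,0,0]
    - [255,-5.8,17.0,-6.0,0,0,0]
    - [255,-5.7,21.5,-6.1,0,0,0]
    - [255,-5.6,26.0,-6.2,0,0,0]
    - [255,-5.5,30.0,-6.4,0,0,0]
    - [255,-5.5,33.0,-6.4,0,0,0]
    - [255,-5.5,35.0,-6.4,0,0,0]
    - [255,-5.5,35.7,-6.4,0,0,0]
    - [255,-5.5,35.7,-6.4,0,0,0]
    - [255,-5.5,35.7,-6.4,0,0,0]
    - [255,-5.5,35.7,-6.4,0,0,0]

```text
t: 10.9
tcp_pos: [0.5818, -0.0661, 0.1474]
tool_rot: [0.906, 0.001, -0.422, -0.0]
force: [-0.2, -0.3, -1.5]
finger_gap: 0.315
```

```bash
python3 - <<'E'
from h import *
chain([-5.5,35.7,-6.4,0,0,0]);err();info()
a=cv2.resize(np.ascontiguousarray(manip.snapshot("top")[:,:,::-1]),(400,300));
b,o2=dark("side",(259,195),56,60,5);c,o3=dark("top",(301,217),40,60,5) 
print(o2,o3);v=np.zeros((300,880,3),np.uint8);v=np.hstack([cv2.resize(a,(320,240)).copy()]);pad=np.zeros((300,320,3),np.uint8);pad[:240]=v
cv2.imwrite("pics/c5.png",np.hstack([pad,b,c]))
E
```

```text
meas-cmd mm [-0.0516  1.7718 -0.496 ] rot [-0.0002  0.0007 -0.0032]
t 10.9 tcp [ 0.5818 -0.0661  0.1474] pinch [ 0.5961 -0.0661  0.1594] phi -89.89 ydip -0.1 a -49.96 F [-0.164  -0.304  -1.5003] T [-0.0091 -0.5868 -0.0002] gap 0.315 q [-0.2186  0.9857  0.9948 -0.1853  2.0145  1.3459]
(231, 165) (281, 187)
```

View pics/c5.png

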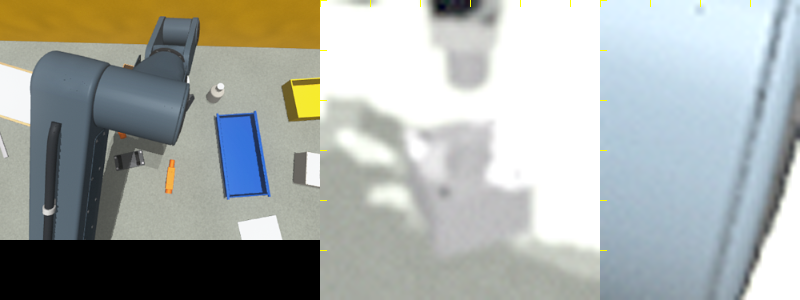

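```bash
python3 - <<'E'
from h import *
err();info();inc([.5967,-.0676,.104],-90,-50)
print(proj("side",[.5948,-.0661,.0874]))
E
```

```text
meas-cmd mm [-0.0153  1.1878 -0.5686] rot [-0.0001  0.0007 -0.0026]
t 11.05 tcp [ 0.5818 -0.0667  0.1473] pinch [ 0.5962 -0.0667  0.1593] phi -89.91 ydip -0.08 a -49.96 F [ 0.6985 -0.2366 -2.1918] T [ 0.0146 -0.603  -0.0355] gap 0.316 q [-0.2193  0.9859  0.9946 -0.1858  2.0143  1.3457]
[4.316, -0.031, 3.554, 0.0, 0.0, -0.0]
[260.5006 179.8369]
```

>>> drive_tool:
  increments:
    - [255,0.8,-0.03,0.65,0,0,0]
    - [255,1.6,-0.03,1.3,0,0,0]
    - [255,2.4,-0.03,2.0,0,0,0]
    - [255,3.0,-0.03,2.5,0,0,0]
    - [255,3.5,-0.03,2.9,0,0,0]
    - [255,3.9,-0.03,3.2,0,0,0]
    - [255,4.3,-0.03,3.55,0,0,0]
    - [255,4.3,-0.03,3.55,0,0,0]
    - [255,4.3,-0.03,3.55,0,0,0]

```text
t: 11.95
tcp_pos: [0.5823, -0.0677, 0.0917]
tool_rot: [0.907, 0.0, -0.422, -0.001]
force: [-0.2, -0.2, -2.2]
finger_gap: 0.317
```

```bash
python3 - <<'E'
from h import *
chain([4.3,-.03,3.55,0,0,0]);err();info()
E
```

```text
meas-cmd mm [ 0.0409 -0.0536 -0.4334] rot [ 0.0011  0.0009 -0.0011]
t 11.95 tcp [ 0.5823 -0.0677  0.0917] pinch [ 0.5967 -0.0677  0.1037] phi -90.02 ydip -0.06 a -49.95 F [-0.1591 -0.1692 -2.1604] T [ 0.0548 -0.5774 -0.0065] gap 0.317 q [-0.2208  1.0524  1.0013 -0.1799  1.9421  1.3608]
```

>>> drive_tool:
  increments:
    - [255,0.38,0,0.32,0,0,0]
    - [255,0.77,0,0.64,0,0,0]
    - [255,1.15,0,0.96,0,0,0]
    - [255,1.53,0,1.28,0,0,0]
    - [255,1.75,0,1.47,0,0,0]
    - [255,1.9,0,1.6,0,0,0]
    - [255,2.0,0,1.68,0,0,0]
    - [255,2.1,0,1.76,0,0,0]
    - [255,2.1,0,1.76,0,0,0]
    - [255,2.1,0,1.76,0,0,0]

```text
t: 12.95
tcp_pos: [0.5821, -0.0675, 0.0664]
tool_rot: [0.906, -0.0, -0.423, -0.0]
force: [-0.9, 0.8, 5.3]
finger_gap: 0.312
```

```bash
python3 - <<'E'
from h import *
chain([2.1,0,1.76,0,0,0]);err();info()
E
```

```text
meas-cmd mm [-0.2249  0.0938  1.7149] rot [ 0.001  -0.0011 -0.0006]
t 12.95 tcp [ 0.5821 -0.0675  0.0664] pinch [ 0.5964 -0.0675  0.0784] phi -90.03 ydip -0.04 a -50.06 F [-0.8509  0.8417  5.2852] T [ 0.0262  0.2981 -0.037 ] gap 0.312 q [-0.2206  1.0847  1.0004 -0.1782  1.9133  1.3673]
```

```bash
python3 - <<'E'
from h import *
inc([.5966,-.0676,.165],-90,-50)
a=inc([.50,.05,.23],-40,-5)
chain(a);inc([.4491,.0993,.16],13.5,40);os.system("true")
M=np.load("cmd.npy")@np.linalg.inv(np.eye(4));
# undo
D=np.eye(4);D[:3,3]=a[:3]/100;D[:3,:3]=R.from_rotvec(a[3:]).as_matrix();np.save("cmd.npy",M@np.linalg.inv(D));err()
E
```

```text
[-6.763, 0.002, -5.669, 0.0, 0.0, -0.0]
[-16.598, -11.629, -3.042, -0.413, 0.734, -0.794]
[1.95, -8.034, 6.424, 0.288, 0.726, -0.912]
meas-cmd mm [-0.2249  0.0938  1.7149] rot [ 0.001  -0.0011 -0.0006]
```

>>> drive_tool:
  increments:
    - [255,-0.8,0,-0.7,0,0,0]
    - [255,-2.0,0,-1.7,0,0,0]
    - [255,-4.0,0,-3.4,0,0,0]
    - [255,-6.7,0,-5.6,0,0,0]
    - [255,-6.7,0,-5.6,0,0,0]
    - [255,-16.6,-11.6,-3.0,-0.413,0.734,-0.794]
    - [255,-16.6,-11.6,-3.0,-0.413,0.734,-0.794]
    - [255,-16.6,-11.6,-3.0,-0.413,0.734,-0.794]
    - [255,-16.6,-11.6,-3.0,-0.413,0.734,-0.794]
    - [255,-16.6,-11.6,-3.0,-0.413,0.734,-0.794]
    - [255,-16.6,-11.6,-3.0,-0.413,0.734,-0.794]
    - [255,-16.6,-11.6,-3.0,-0.413,0.734,-0.794]
    - [255,-16.6,-11.6,-3.0,-0.413,0.734,-0.794]
    - [255,-16.6,-11.6,-3.0,-0.413,0.734,-0.794]
    - [255,-16.6,-11.6,-3.0,-0.413,0.734,-0.794]
    - [255,-16.6,-11.6,-3.0,-0.413,0.734,-0.794]

```text
t: 14.55
tcp_pos: [0.4995, 0.0482, 0.2106]
tool_rot: [0.906, 0.422, -0.039, 0.018]
force: [0.6, -0.9, -2.3]
finger_gap: 0.315
```

>>> drive_tool:
  increments:
    - [255,1.95,-8.05,6.4,0.288,0.726,-0.912]
    - [255,1.95,-8.05,6.4,0.288,0.726,-0.912]
    - [255,1.95,-8.05,6.4,0.288,0.726,-0.912]
    - [255,1.95,-8.05,6.4,0.288,0.726,-0.912]
    - [255,1.95,-8.05,6.4,0.288,0.726,-0.912]
    - [255,1.95,-8.05,6.4,0.288,0.726,-0.912]
    - [255,1.95,-8.05,6.4,0.288,0.726,-0.912]
    - [255,1.95,-8.05,6.4,0.288,0.726,-0.912]
    - [255,1.95,-8.05,6.4,0.288,0.726,-0.912]
    - [255,1.95,-8.05,6.4,0.288,0.726,-0.912]
    - [255,1.95,-8.05,6.4,0.288,0.726,-0.912]
    - [255,1.95,-8.05,6.4,0.288,0.726,-0.912]

```text
t: 15.75
tcp_pos: [0.4457, 0.111, 0.1453]
tool_rot: [0.581, 0.738, 0.212, -0.269]
force: [0.2, 0.0, -1.9]
finger_gap: 0.313
```

```bash
python3 - <<'E'
from h import *
chain([-16.6,-11.6,-3.0,-.413,.734,-.794]);chain([1.95,-8.05,6.4,.288,.726,-.912]);err();info()
inc([.4491,.0993,.06],13.5,40)
b,o2=tile(manip.snapshot("side"),(314,262),110,110,5);cv2.imwrite("pics/c6.png",b);print(o2)
E
```

```text
meas-cmd mm [-0.1261  0.2496 -0.3782] rot [-0.0004  0.0007 -0.0007]
t 15.75 tcp [0.4457 0.111  0.1453] pinch [0.4485 0.0993 0.1596] phi 13.53 ydip 0.01 a 40.02 F [ 0.1969  0.0426 -1.9191] T [-0.4789 -0.0886 -0.0211] gap 0.313 q [-0.3765  0.6156  1.8823  0.6085  1.1694 -1.0084]
[-6.417, 0.056, 7.667, -0.001, 0.0, -0.0]
(259, 207)
```

View pics/c6.png

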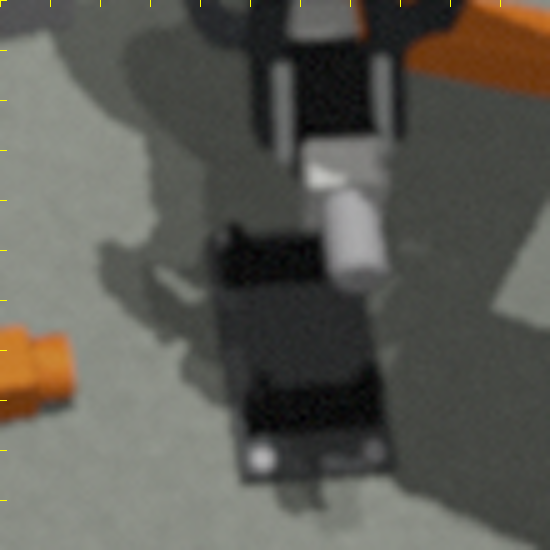

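>>> drive_tool:
  increments:
    - [255,-2.0,0.06,2.4,0,0,0]
    - [255,-4.0,0.06,4.8,0,0,0]
    - [255,-5.5,0.06,6.6,0,0,0]
    - [255,-6.4,0.06,7.7,0,0,0]
    - [255,-6.9,0.06,8.3,0,0,0]
    - [255,-7.3,0.06,8.75,0,0,0]
    - [255,-7.5,0.06,9.0,0,0,0]
    - [255,-7.5,0.06,9.0,0,0,0]
    - [255,-7.5,0.06,9.0,0,0,0]

```text
t: 16.7
tcp_pos: [0.4466, 0.1113, 0.0286]
tool_rot: [0.581, 0.738, 0.213, -0.268]
force: [0.2, 0.6, -1.8]
finger_gap: 0.317
```

```bash
python3 - <<'E'
from h import *
chain([-7.5,.06,9.0,0,0,0]);err();info()
E
```

```text
meas-cmd mm [0.3485 0.0631 0.1212] rot [-0.0017  0.001  -0.0013]
t 16.7 tcp [0.4466 0.1113 0.0286] pinch [0.4494 0.0996 0.0429] phi 13.51 ydip 0.09 a 40.04 F [ 0.1638  0.5834 -1.7548] T [-0.5516 -0.1183 -0.0128] gap 0.317 q [-0.3759  0.8514  1.9047  0.6976  0.9632 -1.1884]
```

>>> drive_tool:
  increments:
    - [255,-0.1,0,0.12,0,0,0]
    - [255,-0.1,0,0.12,0,0,0]
    - [0,-0.1,0,0.12,0,0,0]
    - [0,-0.1,0,0.12,0,0,0]
    - [0,-0.1,0,0.12,0,0,0]
    - [0,-0.1,0,0.12,0,0,0]
    - [0,-0.1,0,0.12,0,0,0]
    - [0,-0.1,0,0.12,0,0,0]
    - [0,-0.1,0,0.12,0,0,0]
    - [0,-0.1,0,-1.0,0,0,0]
    - [0,-0.1,0,-3.0,0,0,0]
    - [0,-0.1,0,-6.0,0,0,0]
    - [0,-0.1,0,-9.0,0,0,0]
    - [0,-0.1,0,-12.0,0,0,0]
    - [0,-0.1,0,-12.0,0,0,0]

```text
t: 18.2
tcp_pos: [0.4675, 0.0322, 0.1215]
tool_rot: [0.582, 0.739, 0.213, -0.264]
force: [0.6, -0.3, -0.2]
finger_gap: 1.0
```

```bash
python3 - <<'E'
from h import *
chain([-.1,0,-12.0,0,0,0]);err();info()
inc([.4491,.0993,.042],13.5,0,.18)
inc([.4491,.0993,.042],13.5,-40,.12)
b,o2=tile(manip.snapshot("side"),(314,262),80,80,5);cv2.imwrite("pics/c7.png",b);print(o2)
E
```

```text
meas-cmd mm [ 2.9759 -3.3843  1.7125] rot [-0.0076 -0.0046 -0.0025]
t 18.2 tcp [0.4675 0.0322 0.1215] pinch [0.4701 0.0205 0.1359] phi 13.34 ydip 0.4 a 39.72 F [ 0.5723 -0.3196 -0.194 ] T [-0.3329 -0.0601  0.    ] gap 1.0 q [-0.5012  0.6846  1.8009  0.5357  1.2124 -1.0727]
[10.391, -0.013, -2.184, -0.001, -0.698, 0.0]
[10.002, -0.007, 8.414, -0.001, -1.396, 0.0]
(274, 222)
```

View pics/c7.png

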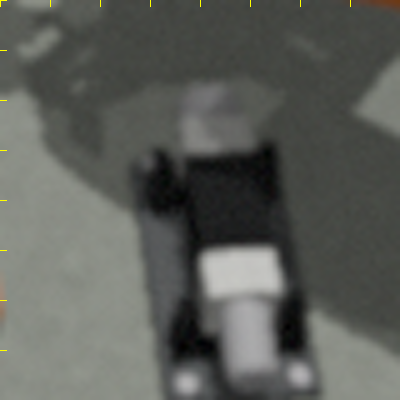

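>>> drive_tool:
  increments:
    - [0,10.4,0,-2.2,0,-0.698,0]
    - [0,10.4,0,-2.2,0,-0.698,0]
    - [0,10.4,0,-2.2,0,-0.698,0]
    - [0,10.4,0,-2.2,0,-0.698,0]
    - [0,10.4,0,-2.2,0,-0.698,0]
    - [0,10.0,0,8.4,0,-1.396,0]
    - [0,10.0,0,8.4,0,-1.396,0]
    - [0,10.0,0,8.4,0,-1.396,0]
    - [0,10.0,0,8.4,0,-1.396,0]
    - [0,10.0,0,8.4,0,-1.396,0]
    - [0,10.0,0,8.4,0,-1.396,0]
    - [0,10.0,0,8.4,0,-1.396,0]
    - [0,10.0,0,8.4,0,-1.396,0]
    - [0,10.0,0,8.4,0,-1.396,0]

```text
t: 19.65
tcp_pos: [0.4337, 0.1618, 0.1196]
tool_rot: [0.582, 0.738, -0.211, 0.268]
force: [0.4, 0.7, 0.8]
finger_gap: 0.998
```

```bash
python3 - <<'E'
from h import *
chain([10,0,8.4,0,-1.396,0]);err();info()
inc([.4491,.0993,.0415],13.5,-40)
E
```

```text
meas-cmd mm [-0.2751 -0.7334 -0.1079] rot [0.0002 0.0024 0.0014]
t 19.65 tcp [0.4337 0.1618 0.1196] pinch [0.4309 0.1735 0.1339] phi 13.45 ydip 0.01 a -39.86 F [0.4036 0.6592 0.8354] T [ 0.2541  0.1105 -0.0003] gap 0.998 q [ 0.513   0.6815  1.8288 -0.803   1.0288  0.847 ]
[0.047, -0.004, 12.039, -0.0, 0.0, 0.001]
```

>>> drive_tool:
  increments:
    - [0,0.05,0,3.0,0,0,0]
    - [0,0.05,0,6.0,0,0,0]
    - [0,0.05,0,9.0,0,0,0]
    - [0,0.05,0,11.0,0,0,0]
    - [0,0.05,0,12.0,0,0,0]
    - [0,0.05,0,12.0,0,0,0]
    - [0,0.05,0,12.0,0,0,0]
    - [0,0.05,0,12.0,0,0,0]
    - [255,0.05,0,12.0,0,0,0]
    - [255,0.05,0,12.0,0,0,0]
    - [255,0.05,0,12.0,0,0,0]
    - [255,0.05,0,12.0,0,0,0]
    - [255,0.05,0,12.0,0,0,0]
    - [255,0.05,0,12.0,0,0,0]
    - [255,0.05,0,12.0,0,0,0]
    - [255,0.05,0,12.0,0,0,0]

```text
t: 21.25
tcp_pos: [0.452, 0.0882, 0.0273]
tool_rot: [0.582, 0.738, -0.211, 0.269]
force: [-1.5, 3.1, 4.7]
finger_gap: 0.319
```

```bash
python3 - <<'E'
from h import *
chain([.05,0,12,0,0,0]);err();info()
inc([.4491,.0993,.18],13.5,-40)
a=inc([.50,.22,.22],52,5)
M0=np.load("cmd.npy");chain(a);inc([.5826,.2891,.17],90,50);np.save("cmd.npy",M0)
E
```

```text
meas-cmd mm [ 0.1259  0.3342 -0.1104] rot [-0.0015  0.0013  0.0008]
t 21.25 tcp [0.452  0.0882 0.0273] pinch [0.4492 0.0999 0.0417] phi 13.53 ydip 0.07 a -39.93 F [-1.5425  3.0987  4.6881] T [ 0.219   0.1234 -0.0301] gap 0.319 q [ 0.3628  0.8521  1.9199 -1.0662  0.8147  1.0575]
[-8.907, -0.011, -10.57, -0.0, 0.0, 0.001]
[-2.107, 7.656, -20.942, -0.208, 0.755, -0.657]
[-1.662, 9.649, 4.21, 0.314, 0.756, -0.603]
```

>>> drive_tool:
  increments:
    - [255,-1.9,0,-2.3,0,0,0]
    - [255,-5.0,0,-6.0,0,0,0]
    - [255,-8.0,0,-9.5,0,0,0]
    - [255,-8.9,0,-10.6,0,0,0]
    - [255,-2.1,7.65,-20.95,-0.208,0.755,-0.657]
    - [255,-2.1,7.65,-20.95,-0.208,0.755,-0.657]
    - [255,-2.1,7.65,-20.95,-0.208,0.755,-0.657]
    - [255,-2.1,7.65,-20.95,-0.208,0.755,-0.657]
    - [255,-2.1,7.65,-20.95,-0.208,0.755,-0.657]
    - [255,-2.1,7.65,-20.95,-0.208,0.755,-0.657]
    - [255,-2.1,7.65,-20.95,-0.208,0.755,-0.657]
    - [255,-2.1,7.65,-20.95,-0.208,0.755,-0.657]
    - [255,-2.1,7.65,-20.95,-0.208,0.755,-0.657]

```text
t: 22.55
tcp_pos: [0.4981, 0.2201, 0.2004]
tool_rot: [0.327, 0.944, 0.014, -0.041]
force: [0.3, 0.2, -2.1]
finger_gap: 0.321
```

>>> drive_tool:
  increments:
    - [255,-1.65,9.65,4.2,0.314,0.756,-0.603]
    - [255,-1.65,9.65,4.2,0.314,0.756,-0.603]
    - [255,-1.65,9.65,4.2,0.314,0.756,-0.603]
    - [255,-1.65,9.65,4.2,0.314,0.756,-0.603]
    - [255,-1.65,9.65,4.2,0.314,0.756,-0.603]
    - [255,-1.65,9.65,4.2,0.314,0.756,-0.603]
    - [255,-1.65,9.65,4.2,0.314,0.756,-0.603]
    - [255,-1.65,9.65,4.2,0.314,0.756,-0.603]
    - [255,-1.65,9.65,4.2,0.314,0.756,-0.603]
    - [255,-1.65,9.65,4.2,0.314,0.756,-0.603]
    - [255,-1.65,9.65,4.2,0.314,0.756,-0.603]
    - [255,-1.65,9.65,4.2,0.314,0.756,-0.603]

```text
t: 23.75
tcp_pos: [0.5681, 0.2892, 0.1596]
tool_rot: [-0.0, 0.907, 0.001, -0.421]
force: [0.1, 0.4, -1.6]
finger_gap: 0.316
```

```bash
python3 - <<'E'
from h import *
chain([-2.1,7.65,-20.95,-.208,.755,-.657]);chain([-1.65,9.65,4.2,.314,.756,-.603]);err();info()
inc([.583,.2891,.110],90,50)
b,o2=tile(manip.snapshot("side"),(234,330),80,80,5);a,o1=tile(manip.snapshot("top"),(140,214),70,80,5);print(o1,o2);cv2.imwrite("pics/c8.png",np.hstack([a,b]))
E
```

```text
meas-cmd mm [-0.0179 -0.1197  1.4884] rot [-0.0014 -0.0034 -0.0007]
t 23.75 tcp [0.5681 0.2892 0.1596] pinch [0.5824 0.2892 0.1717] phi 89.98 ydip 0.09 a 49.81 F [ 0.1238  0.3715 -1.6195] T [ 0.0115 -0.6078 -0.0223] gap 0.316 q [ 0.2169  1.0213  0.8656  0.1936  2.1038 -1.3312]
[-4.646, -0.022, 3.822, -0.0, -0.0, 0.0]
(105, 174) (194, 290)
```

View pics/c8.png

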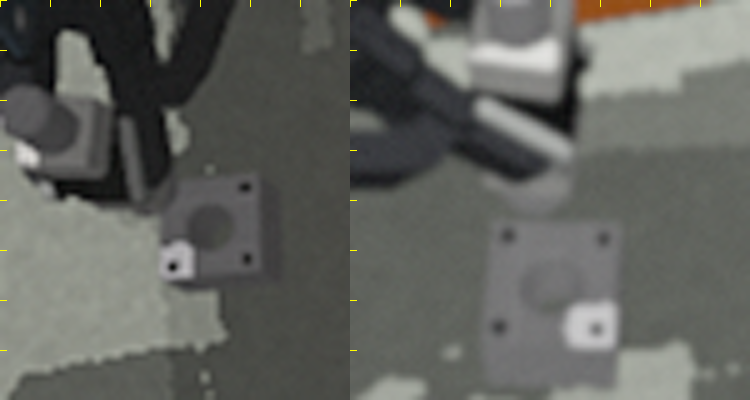

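>>> drive_tool:
  increments:
    - [255,-1.3,-0.02,1.1,0,0,0]
    - [255,-2.6,-0.02,2.2,0,0,0]
    - [255,-3.8,-0.02,3.2,0,0,0]
    - [255,-4.7,-0.02,3.9,0,0,0]
    - [255,-5.2,-0.02,4.3,0,0,0]
    - [255,-5.5,-0.02,4.55,0,0,0]
    - [255,-5.75,-0.02,4.75,0,0,0]
    - [255,-5.95,-0.02,4.92,0,0,0]
    - [255,-6.05,-0.02,5.0,0,0,0]
    - [255,-6.15,-0.02,5.08,0,0,0]
    - [255,-6.15,-0.02,5.08,0,0,0]
    - [255,-6.15,-0.02,5.08,0,0,0]

```text
t: 25.05
tcp_pos: [0.5691, 0.2892, 0.0816]
tool_rot: [-0.001, 0.906, 0.001, -0.422]
force: [-0.2, -0.2, 6.6]
finger_gap: 0.315
```

```bash
python3 - <<'E'
from h import *
chain([-6.15,-.02,5.08,0,0,0]);err();info()
E
```

```text
meas-cmd mm [0.3687 0.0871 3.2634] rot [-0.0014 -0.0007 -0.0021]
t 25.05 tcp [0.5691 0.2892 0.0816] pinch [0.5834 0.2892 0.0937] phi 90.03 ydip 0.15 a 49.96 F [-0.1504 -0.2014  6.6331] T [-0.112   0.3752  0.055 ] gap 0.315 q [ 0.2165  1.1118  0.8736  0.1842  2.0098 -1.3535]
```

```bash
python3 - <<'E'
from h import *
inc([.5834,.2891,.150],90,50)
inc([.5969,-.0676,.150],90,50)
E
```

```text
[4.543, -0.001, -3.859, -0.0, -0.0, 0.0]
[3.686, -35.671, -4.893, -0.0, -0.0, 0.0]
```

>>> drive_tool:
  increments:
    - [255,0,0,0,0,0,0]
    - [255,0,0,0,0,0,0]
    - [255,0,0,0,0,0,0]
    - [255,0.8,0,-0.7,0,0,0]
    - [255,2.5,0,-2.1,0,0,0]
    - [255,4.5,0,-3.8,0,0,0]
    - [255,4.4,-4.0,-4.0,0,0,0]
    - [255,4.3,-8.0,-4.1,0,0,0]
    - [255,4.2,-12.5,-4.3,0,0,0]
    - [255,4.1,-17.0,-4.4,0,0,0]
    - [255,4.0,-21.5,-4.5,0,0,0]
    - [255,3.9,-26.0,-4.7,0,0,0]
    - [255,3.8,-30.0,-4.8,0,0,0]
    - [255,3.7,-33.0,-4.9,0,0,0]
    - [255,3.7,-35.0,-4.9,0,0,0]
    - [255,3.7,-35.7,-4.9,0,0,0]
    - [255,3.7,-35.7,-4.9,0,0,0]
    - [255,3.7,-35.7,-4.9,0,0,0]
    - [255,3.7,-35.7,-4.9,0,0,0]

```text
t: 26.95
tcp_pos: [0.5825, -0.0661, 0.1377]
tool_rot: [-0.002, 0.906, 0.001, -0.422]
force: [0.1, 1.3, -2.6]
finger_gap: 0.322
```

```bash
python3 - <<'E'
from h import *
chain([3.7,-35.7,-4.9,0,0,0]);err();info()
inc([.5969,-.0676,.0912],90,50)
b,o2=dark("side",(259,195),70,70,6,lo=30,hi=230);print(o2);cv2.imwrite("pics/c9.png",b)
E
```

```text
meas-cmd mm [-0.0537  1.8108 -0.4603] rot [ 0.0001 -0.0006 -0.0032]
t 26.95 tcp [ 0.5825 -0.0661  0.1377] pinch [ 0.5968 -0.0661  0.1497] phi 90.13 ydip 0.15 a 49.97 F [ 0.0808  1.2569 -2.6174] T [ 0.0205 -0.6407  0.0704] gap 0.322 q [-0.2185  0.9978  0.9949 -0.1839  2.0026 -1.7938]
[-4.519, 0.028, 3.786, -0.0, -0.0, 0.0]
(224, 160)
```

View pics/c9.png

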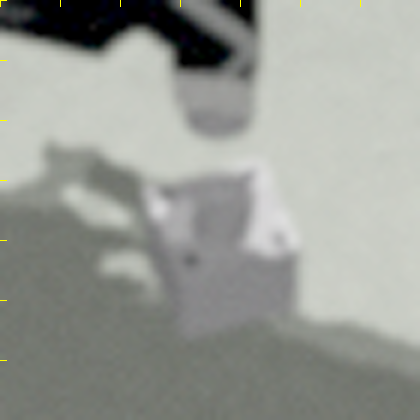

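>>> drive_tool:
  increments:
    - [255,-1.2,0.03,1.0,0,0,0]
    - [255,-2.3,0.03,1.95,0,0,0]
    - [255,-3.1,0.03,2.6,0,0,0]
    - [255,-3.6,0.03,3.0,0,0,0]
    - [255,-3.95,0.03,3.3,0,0,0]
    - [255,-4.15,0.03,3.5,0,0,0]
    - [255,-4.3,0.03,3.62,0,0,0]
    - [255,-4.42,0.03,3.71,0,0,0]
    - [255,-4.52,0.03,3.79,0,0,0]
    - [255,-4.52,0.03,3.79,0,0,0]
    - [255,-4.52,0.03,3.79,0,0,0]
    - [255,-4.52,0.03,3.79,0,0,0]

```text
t: 28.2
tcp_pos: [0.5825, -0.0676, 0.0816]
tool_rot: [-0.0, 0.906, 0.001, -0.423]
force: [-0.2, 0.7, 6.6]
finger_gap: 0.317
```

```bash
python3 - <<'E'
from h import *
chain([-4.52,.03,3.79,0,0,0]);err();info()
inc([.5969,-.0676,.160],90,50)
a=inc([.50,.06,.22],52,5)
M0=np.load("cmd.npy");chain(a);inc([.4492,.0999,.12],13.5,-40);np.save("cmd.npy",M0)
E
```

```text
meas-cmd mm [-0.0373 -0.0312  2.4712] rot [-0.0009  0.0005 -0.0003]
t 28.2 tcp [ 0.5825 -0.0676  0.0816] pinch [ 0.5968 -0.0676  0.0936] phi 89.98 ydip 0.06 a 50.03 F [-0.1683  0.6595  6.5585] T [-0.036   0.4648 -0.0693] gap 0.317 q [-0.2206  1.0659  0.9998 -0.1793  1.9318 -1.7784]
[5.272, -0.001, -4.426, -0.0, -0.0, 0.0]
[14.748, 12.862, -1.434, -0.314, -0.756, 0.603]
[4.501, -0.732, 10.0, 0.207, -0.755, 0.657]
```

>>> drive_tool:
  increments:
    - [255,0,0,0,0,0,0]
    - [255,0,0,0,0,0,0]
    - [255,0.8,0,-0.7,0,0,0]
    - [255,2.5,0,-2.1,0,0,0]
    - [255,5.3,0,-4.4,0,0,0]
    - [255,14.75,12.85,-1.45,-0.314,-0.756,0.603]
    - [255,14.75,12.85,-1.45,-0.314,-0.756,0.603]
    - [255,14.75,12.85,-1.45,-0.314,-0.756,0.603]
    - [255,14.75,12.85,-1.45,-0.314,-0.756,0.603]
    - [255,14.75,12.85,-1.45,-0.314,-0.756,0.603]
    - [255,14.75,12.85,-1.45,-0.314,-0.756,0.603]
    - [255,14.75,12.85,-1.45,-0.314,-0.756,0.603]
    - [255,14.75,12.85,-1.45,-0.314,-0.756,0.603]
    - [255,14.75,12.85,-1.45,-0.314,-0.756,0.603]
    - [255,14.75,12.85,-1.45,-0.314,-0.756,0.603]

```text
t: 29.7
tcp_pos: [0.5001, 0.0603, 0.2016]
tool_rot: [0.325, 0.945, 0.015, -0.041]
force: [0.9, -0.9, -3.3]
finger_gap: 0.317
```

>>> drive_tool:
  increments:
    - [255,4.5,-0.73,10.0,0.207,-0.755,0.657]
    - [255,4.5,-0.73,10.0,0.207,-0.755,0.657]
    - [255,4.5,-0.73,10.0,0.207,-0.755,0.657]
    - [255,4.5,-0.73,10.0,0.207,-0.755,0.657]
    - [255,4.5,-0.73,10.0,0.207,-0.755,0.657]
    - [255,4.5,-0.73,10.0,0.207,-0.755,0.657]
    - [255,4.5,-0.73,10.0,0.207,-0.755,0.657]
    - [255,4.5,-0.73,10.0,0.207,-0.755,0.657]
    - [255,4.5,-0.73,10.0,0.207,-0.755,0.657]
    - [255,4.5,-0.73,10.0,0.207,-0.755,0.657]
    - [255,4.5,-0.73,10.0,0.207,-0.755,0.657]
    - [255,4.5,-0.73,10.0,0.207,-0.755,0.657]

```text
t: 30.9
tcp_pos: [0.4526, 0.0876, 0.1054]
tool_rot: [0.582, 0.738, -0.211, 0.268]
force: [1.6, -0.1, -1.9]
finger_gap: 0.317
```

```bash
python3 - <<'E'
from h import *
chain([14.75,12.85,-1.45,-.314,-.756,.603]);chain([4.5,-.73,10,.207,-.755,.657]);err();info()
inc([.4492,.0999,.0435],13.5,-40)
b,o2=tile(manip.snapshot("side"),(314,262),110,110,4);cv2.imwrite("pics/c10.png",b);print(o2)
E
```

```text
meas-cmd mm [ 0.4672 -0.4545 -0.4391] rot [-0.0003  0.0025  0.0007]
t 30.9 tcp [0.4526 0.0876 0.1054] pinch [0.4498 0.0993 0.1197] phi 13.51 ydip 0.05 a -39.84 F [ 1.5972 -0.1309 -1.9433] T [ 0.4819  0.0944 -0.0525] gap 0.317 q [ 0.3605  0.6898  1.9114 -0.9417  0.9048  0.8657]
[4.934, -0.013, 5.861, 0.001, -0.0, 0.0]
(259, 207)
```

View pics/c10.png

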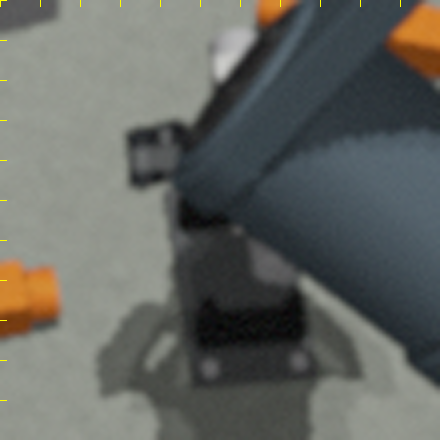

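>>> drive_tool:
  increments:
    - [255,1.7,-0.03,2.0,0,0,0]
    - [255,3.2,-0.03,3.8,0,0,0]
    - [255,4.1,-0.03,4.9,0,0,0]
    - [255,4.6,-0.03,5.5,0,0,0]
    - [255,4.9,-0.03,5.85,0,0,0]
    - [255,5.0,-0.03,5.97,0,0,0]
    - [255,5.05,-0.03,6.0,0,0,0]
    - [255,5.05,-0.03,6.0,0,0,0]
    - [255,5.05,-0.03,6.0,0,0,0]

```text
t: 31.85
tcp_pos: [0.4521, 0.0884, 0.0275]
tool_rot: [0.582, 0.738, -0.21, 0.269]
force: [0.1, 0.0, -2.8]
finger_gap: 0.318
```

```bash
python3 - <<'E'
from h import *
chain([5.05,-.03,6.0,0,0,0]);err();info()
E
```

```text
meas-cmd mm [0.2209 0.2092 0.0875] rot [-0.0016  0.0014  0.0013]
t 31.85 tcp [0.4521 0.0884 0.0275] pinch [0.4492 0.1    0.0418] phi 13.53 ydip 0.14 a -39.9 F [ 0.1385  0.003  -2.7812] T [ 0.449   0.1125 -0.027 ] gap 0.318 q [ 0.3629  0.8517  1.9203 -1.0668  0.8139  1.0588]
```

>>> drive_tool:
  increments:
    - [255,0.04,0,0.05,0,0,0]
    - [255,0.04,0,0.05,0,0,0]
    - [0,0.04,0,0.05,0,0,0]
    - [0,0.04,0,0.05,0,0,0]
    - [0,0.04,0,0.05,0,0,0]
    - [0,0.04,0,0.05,0,0,0]
    - [0,0.04,0,0.05,0,0,0]
    - [0,0.04,0,0.05,0,0,0]
    - [0,0.04,0,0.05,0,0,0]
    - [0,0.04,0,-1.0,0,0,0]
    - [0,0.04,0,-3.0,0,0,0]
    - [0,0.04,0,-6.0,0,0,0]
    - [0,0.04,0,-10.0,0,0,0]
    - [0,0.04,0,-14.0,0,0,0]
    - [0,0.04,0,-14.0,0,0,0]

```text
t: 33.35
tcp_pos: [0.4323, 0.1799, 0.1377]
tool_rot: [0.582, 0.739, -0.206, 0.27]
force: [-0.0, -0.4, 0.3]
finger_gap: 0.996
```

```bash
python3 - <<'E'
from h import *
chain([.04,0,-14.0,0,0,0]);err();info()
inc([.5813,.2890,.15],7,0)
E
```

```text
meas-cmd mm [1.6056 4.0013 3.3609] rot [-0.0105  0.0048  0.0034]
t 33.35 tcp [0.4323 0.1799 0.1377] pinch [0.4293 0.1915 0.1521] phi 13.76 ydip 0.6 a -39.71 F [-0.0135 -0.4325  0.314 ] T [0.3004 0.0568 0.0539] gap 0.996 q [ 0.5456  0.6532  1.8013 -0.7704  1.0727  0.8239]
[5.925, 17.288, -4.56, 0.04, 0.697, 0.109]
```

>>> drive_tool:
  increments:
    - [0,5.9,17.3,-4.55,0.04,0.697,0.109]
    - [0,5.9,17.3,-4.55,0.04,0.697,0.109]
    - [0,5.9,17.3,-4.55,0.04,0.697,0.109]
    - [0,5.9,17.3,-4.55,0.04,0.697,0.109]
    - [0,5.9,17.3,-4.55,0.04,0.697,0.109]
    - [0,5.9,17.3,-4.55,0.04,0.697,0.109]
    - [0,5.9,17.3,-4.55,0.04,0.697,0.109]
    - [0,5.9,17.3,-4.55,0.04,0.697,0.109]
    - [0,5.9,17.3,-4.55,0.04,0.697,0.109]

```text
t: 34.25
tcp_pos: [0.58, 0.2896, 0.131]
tool_rot: [0.662, 0.75, 0.0, -0.0]
force: [-0.8, -0.0, -0.3]
finger_gap: 1.0
```

```bash
python3 - <<'E'
from h import *
chain([5.9,17.3,-4.55,.04,.697,.109]);err();info()
inc([.5813,.2890,.025],7,0)
im=cv2.resize(np.ascontiguousarray(manip.snapshot("side")[:,:,::-1]),(560,420));a,o=tile(manip.snapshot("side"),(319,262),48,84,5);
cv2.imwrite("pics/c11.png",np.hstack([im,a]));print(o)
E
```

```text
meas-cmd mm [-1.4842  0.8704 -0.3592] rot [ 0.0004  0.0005 -0.002 ]
t 34.25 tcp [0.58   0.2896 0.131 ] pinch [0.58   0.2896 0.1497] phi 7.13 ydip -0.02 a 0.02 F [-0.7637 -0.0472 -0.34  ] T [ 0.0079 -0.0115 -0.0078] gap 1.0 q [0.2909 0.6761 1.4561 0.0006 1.0097 0.1662]
[0.025, -0.015, 12.509, 0.0, 0.0, 0.0]
(295, 220)
```

View pics/c11.png

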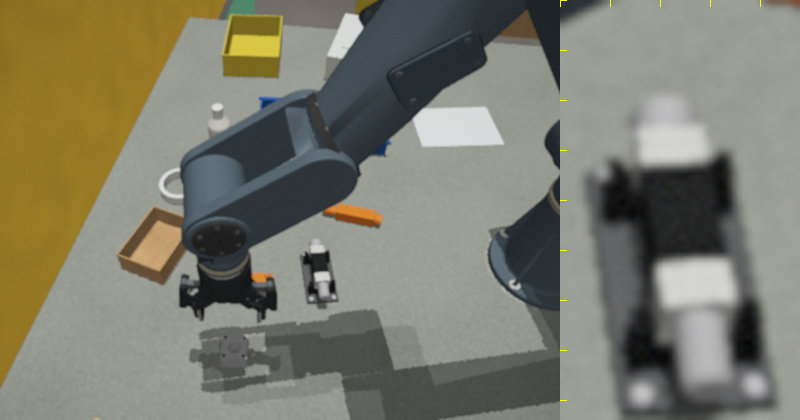

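>>> drive_tool:
  increments:
    - [0,0,0,3.0,0,0,0]
    - [0,0,0,6.0,0,0,0]
    - [0,0,0,9.0,0,0,0]
    - [0,0,0,11.3,0,0,0]
    - [0,0,0,12.3,0,0,0]
    - [0,0,0,12.5,0,0,0]
    - [0,0,0,12.5,0,0,0]
    - [255,0,0,12.5,0,0,0]
    - [255,0,0,12.5,0,0,0]
    - [255,0,0,12.5,0,0,0]
    - [255,0,0,12.5,0,0,0]
    - [255,0,0,12.5,0,0,0]
    - [255,0,0,12.5,0,0,0]
    - [255,0,0,12.5,0,0,0]
  force: 60

```text
t: 35.75
tcp_pos: [0.5821, 0.2891, 0.0078]
tool_rot: [0.663, 0.749, 0.002, 0.0]
force: [-1.1, -0.3, 5.5]
finger_gap: 0.526
```

```bash
python3 - <<'E'
from h import *
chain([0,0,12.5,0,0,0]);err();info()
u=np.radians(5.6);c=np.array([.485,-.3405]);e=np.array([np.cos(u),np.sin(u)]);t=c+.06*e;print(t,c-.06*e)
inc([.5813,.289,.15],7,0);inc([.5,0,.17],7,0);inc([*t,.17],5.6,0)
E
```

```text
meas-cmd mm [0.5846 0.3339 1.4285] rot [-0.0024  0.0019  0.0001]
t 35.75 tcp [0.5821 0.2891 0.0078] pinch [0.582  0.2891 0.0265] phi 7.0 ydip 0.14 a 0.1 F [-1.0933 -0.2512  5.4813] T [-0.0179  0.3426  0.0521] gap 0.526 q [0.2887 0.8514 1.5023 0.0019 0.7853 0.1651]
[ 0.5447 -0.3346] [ 0.4253 -0.3464]
[0.024, -0.015, -12.491, 0.0, 0.0, 0.0]
[-27.667, -11.612, -14.489, 0.0, 0.0, 0.0]
[-61.427, -11.259, -14.487, 0.0, 0.0, 0.025]
```

>>> drive_tool:
  increments:
    - [255,0,0,-2.0,0,0,0]
    - [255,0,0,-6.0,0,0,0]
    - [255,0,0,-10.0,0,0,0]
    - [255,0,0,-13.5,0,0,0]
    - [255,-5.0,-2.0,-14.5,0,0,0]
    - [255,-10.0,-4.2,-14.5,0,0,0]
    - [255,-14.5,-6.2,-14.5,0,0,0]
    - [255,-19.0,-8.0,-14.5,0,0,0]
    - [255,-23.5,-10.0,-14.5,0,0,0]
    - [255,-28.0,-11.6,-14.5,0,0,0.01]
    - [255,-32.5,-11.6,-14.5,0,0,0.015]
    - [255,-37.0,-11.5,-14.5,0,0,0.02]
    - [255,-41.5,-11.4,-14.5,0,0,0.025]
    - [255,-46.0,-11.4,-14.5,0,0,0.025]
    - [255,-50.5,-11.3,-14.5,0,0,0.025]
    - [255,-55.0,-11.3,-14.5,0,0,0.025]
    - [255,-59.0,-11.3,-14.5,0,0,0.025]
    - [255,-61.4,-11.25,-14.5,0,0,0.025]
    - [255,-61.4,-11.25,-14.5,0,0,0.025]
    - [255,-61.4,-11.25,-14.5,0,0,0.025]

```text
t: 37.75
tcp_pos: [0.5436, -0.3342, 0.1494]
tool_rot: [0.672, 0.74, 0.001, -0.002]
force: [0.2, 0.6, -3.9]
finger_gap: 0.529
```

```bash
python3 - <<'E'
from h import *
chain([-61.4,-11.25,-14.5,0,0,.025]);err();info()
inc([.5447,-.3346,.034],5.6,0)
im=cv2.resize(np.ascontiguousarray(manip.snapshot("side")[:,:,::-1]),(560,420));cv2.imwrite("pics/c12.png",im)
E
```

```text
meas-cmd mm [-1.1493  0.1131 -2.0828] rot [0.0006 0.0039 0.0016]
t 37.75 tcp [ 0.5436 -0.3342  0.1494] pinch [ 0.5436 -0.3343  0.1681] phi 5.49 ydip -0.03 a 0.22 F [ 0.1615  0.6234 -3.863 ] T [ 0.0646 -0.0116 -0.0329] gap 0.529 q [-0.7271  0.6416  1.469   0.0025  1.0342 -0.8242]
[-0.022, -0.01, 13.613, 0.0, 0.0, -0.0]
```

View pics/c12.png

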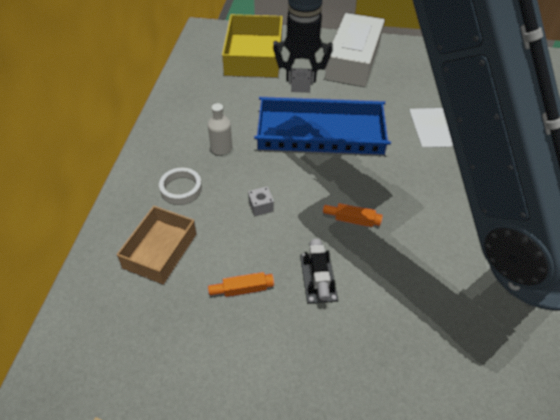

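>>> drive_tool:
  increments:
    - [255,0,0,3.0,0,0,0]
    - [255,0,0,6.5,0,0,0]
    - [255,0,0,9.5,0,0,0]
    - [255,0,0,11.5,0,0,0]
    - [255,0,0,12.7,0,0,0]
    - [255,0,0,13.4,0,0,0]
    - [255,0,0,13.8,0,0,0]
    - [255,0,0,13.8,0,0,0]
    - [255,0,0,13.8,0,0,0]

```text
t: 38.7
tcp_pos: [0.5456, -0.3348, 0.0135]
tool_rot: [0.672, 0.741, 0.001, 0.001]
force: [1.0, -0.6, -3.7]
finger_gap: 0.525
```

```bash
python3 - <<'E'
from h import *
chain([0,0,13.8,0,0,0]);err();info()
E
```

```text
meas-cmd mm [ 0.7954 -0.3879  0.0768] rot [-0.0027 -0.0003 -0.0001]
t 38.7 tcp [ 0.5456 -0.3348  0.0135] pinch [ 0.5455 -0.3348  0.0322] phi 5.58 ydip 0.16 a -0.02 F [ 0.9638 -0.6221 -3.7327] T [ 0.0048 -0.006  -0.0147] gap 0.525 q [-0.7255  0.8344  1.5281  0.0026  0.7769 -0.8248]
```

>>> drive_tool:
  increments:
    - [255,0,0,0.1,0,0,0]
    - [255,0,0,0.1,0,0,0]
    - [0,0,0,0.1,0,0,0]
    - [0,0,0,0.1,0,0,0]
    - [0,0,0,0.1,0,0,0]
    - [0,0,0,0.1,0,0,0]
    - [0,0,0,0.1,0,0,0]
    - [0,0,0,0.1,0,0,0]
    - [0,0,0,-1.0,0,0,0]
    - [0,0,0,-4.0,0,0,0]
    - [0,0,0,-8.0,0,0,0]
    - [0,0,0,-12.0,0,0,0]
    - [0,0,0,-13.0,0,0,0]

```text
t: 40.0
tcp_pos: [0.5472, -0.3366, 0.1483]
tool_rot: [0.672, 0.741, 0.001, 0.005]
force: [0.5, -0.9, -0.2]
finger_gap: 0.998
```

```bash
python3 - <<'E'
from h import *
chain([0,0,-13.0,0,0,0]);err();info()
inc([.5952,-.0676,.15],26.6,0)
E
```

```text
meas-cmd mm [ 2.4335 -2.1926  4.8865] rot [-0.0081 -0.0059 -0.    ]
t 40.0 tcp [ 0.5472 -0.3366  0.1483] pinch [ 0.547  -0.3365  0.167 ] phi 5.58 ydip 0.46 a -0.34 F [ 0.49   -0.9315 -0.1551] T [ 0.0083 -0.0133  0.0062] gap 0.998 q [-0.7259  0.6435  1.4686  0.0022  1.0196 -0.8245]
[26.06, 7.613, 1.212, -0.0, 0.0, -0.367]
```

>>> drive_tool:
  increments:
    - [0,4.0,0.5,0,0,0,-0.05]
    - [0,9.0,2.0,0,0,0,-0.15]
    - [0,14.0,3.5,0,0,0,-0.25]
    - [0,19.0,5.5,0,0,0,-0.3]
    - [0,23.5,7.0,0.5,0,0,-0.367]
    - [0,26.05,7.6,1.2,0,0,-0.367]
    - [0,26.05,7.6,1.2,0,0,-0.367]
    - [0,26.05,7.6,1.2,0,0,-0.367]
    - [0,26.05,7.6,1.2,0,0,-0.367]

```text
t: 40.9
tcp_pos: [0.5951, -0.0689, 0.131]
tool_rot: [0.526, 0.851, 0.001, 0.0]
force: [-0.7, -0.4, -0.1]
finger_gap: 0.998
```

```bash
python3 - <<'E'
from h import *
chain([26.05,7.6,1.2,0,0,-.367]);err();info()
inc([.5952,-.0676,.026],26.6,0)
im=cv2.resize(np.ascontiguousarray(manip.snapshot("side")[:,:,::-1]),(560,420));a,o=tile(manip.snapshot("side"),(260,195),48,84,5);
cv2.imwrite("pics/c13.png",np.hstack([im,a]));print(o)
E
```

```text
meas-cmd mm [ 0.0294 -1.1892 -0.3828] rot [-0.0016  0.0004  0.001 ]
t 40.9 tcp [ 0.5951 -0.0689  0.131 ] pinch [ 0.5951 -0.0689  0.1497] phi 26.55 ydip 0.09 a 0.02 F [-0.6535 -0.4378 -0.1339] T [-0.0173 -0.0366 -0.0222] gap 0.998 q [-0.3023  0.6201  1.5888  0.0017  0.9318 -0.7667]
[0.005, 0.015, 12.412, -0.0, 0.0, 0.0]
(236, 153)
```

View pics/c13.png

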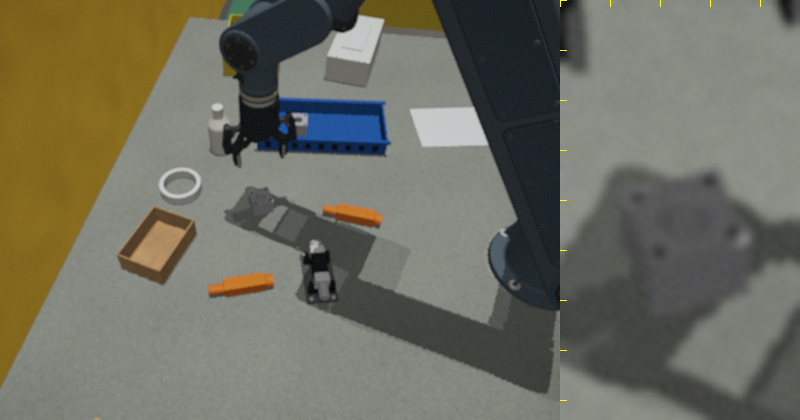

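>>> drive_tool:
  increments:
    - [0,0,0.02,3.0,0,0,0]
    - [0,0,0.02,6.0,0,0,0]
    - [0,0,0.02,9.0,0,0,0]
    - [0,0,0.02,11.3,0,0,0]
    - [0,0,0.02,12.2,0,0,0]
    - [0,0,0.02,12.4,0,0,0]
    - [0,0,0.02,12.4,0,0,0]
    - [255,0,0.02,12.4,0,0,0]
    - [255,0,0.02,12.4,0,0,0]
    - [255,0,0.02,12.4,0,0,0]
    - [255,0,0.02,12.4,0,0,0]
    - [255,0,0.02,12.4,0,0,0]
    - [255,0,0.02,12.4,0,0,0]
    - [255,0,0.02,12.4,0,0,0]

```text
t: 42.4
tcp_pos: [0.5961, -0.0677, 0.0082]
tool_rot: [0.525, 0.851, 0.001, 0.001]
force: [-0.8, -0.2, 6.0]
finger_gap: 0.529
```

```bash
python3 - <<'E'
from h import *
chain([0,.02,12.4,0,0,0]);err();info()
inc([.5952,-.0676,.17],26.6,0);inc([.4253,-.3464,.17],5.6,0)
E
```

```text
meas-cmd mm [ 0.8625 -0.1088  0.7664] rot [-0.003  -0.0005 -0.0002]
t 42.4 tcp [ 0.5961 -0.0677  0.0082] pinch [ 0.5961 -0.0678  0.0269] phi 26.62 ydip 0.17 a -0.04 F [-0.7784 -0.1579  5.9562] T [-0.0218  0.0854  0.0542] gap 0.529 q [-0.3001  0.8111  1.6376  0.0026  0.6902 -0.7667]
[0.004, -0.005, -14.388, -0.0, 0.0, 0.0]
[-17.314, -27.682, -14.387, -0.0, 0.0, 0.367]
```

>>> drive_tool:
  increments:
    - [255,0,0,-2.0,0,0,0]
    - [255,0,0,-6.0,0,0,0]
    - [255,0,0,-10.0,0,0,0]
    - [255,0,0,-13.5,0,0,0]
    - [255,-2.5,-4.0,-14.4,0,0,0.05]
    - [255,-5.0,-8.0,-14.4,0,0,0.1]
    - [255,-7.5,-12.0,-14.4,0,0,0.2]
    - [255,-10.0,-16.0,-14.4,0,0,0.25]
    - [255,-12.5,-20.0,-14.4,0,0,0.3]
    - [255,-15.0,-24.0,-14.4,0,0,0.367]
    - [255,-16.5,-26.5,-14.4,0,0,0.367]
    - [255,-17.3,-27.7,-14.4,0,0,0.367]
    - [255,-17.3,-27.7,-14.4,0,0,0.367]
    - [255,-17.3,-27.7,-14.4,0,0,0.367]
    - [255,-17.3,-27.7,-14.4,0,0,0.367]

```text
t: 43.9
tcp_pos: [0.4255, -0.3447, 0.1501]
tool_rot: [0.671, 0.741, 0.001, -0.001]
force: [0.6, 0.1, -3.2]
finger_gap: 0.529
```

```bash
python3 - <<'E'
from h import *
chain([-17.3,-27.7,-14.4,0,0,.367]);err();info()
inc([.4253,-.3464,.033],5.6,0)
E
```

```text
meas-cmd mm [ 0.3899  1.6862 -1.3684] rot [-0.0007  0.0029 -0.0017]
t 43.9 tcp [ 0.4255 -0.3447  0.1501] pinch [ 0.4255 -0.3447  0.1688] phi 5.68 ydip 0.04 a 0.16 F [ 0.6248  0.0863 -3.1913] T [ 0.0165 -0.0015 -0.0541] gap 0.529 q [-0.8862  0.5367  1.7046  0.0028  0.9023 -0.987 ]
[-0.006, 0.021, 13.713, 0.0, 0.0, -0.0]
```

>>> drive_tool:
  increments:
    - [255,0,0,3.0,0,0,0]
    - [255,0,0,6.5,0,0,0]
    - [255,0,0,9.5,0,0,0]
    - [255,0,0,11.5,0,0,0]
    - [255,0,0,12.7,0,0,0]
    - [255,0,0,13.4,0,0,0]
    - [255,0,0,13.8,0,0,0]
    - [255,0,0,13.85,0,0,0]
    - [255,0,0,13.85,0,0,0]

```text
t: 44.8
tcp_pos: [0.4257, -0.3459, 0.0132]
tool_rot: [0.672, 0.741, 0.001, 0.0]
force: [-0.5, 2.9, 4.3]
finger_gap: 0.525
```

```bash
python3 - <<'E'
from h import *
chain([0,0,13.85,0,0,0]);err();info()
E
```

```text
meas-cmd mm [0.6137 0.5008 0.2746] rot [-0.0021  0.001  -0.0002]
t 44.8 tcp [ 0.4257 -0.3459  0.0132] pinch [ 0.4257 -0.3459  0.0319] phi 5.59 ydip 0.12 a 0.05 F [-0.5354  2.9323  4.2815] T [ 0.5027 -0.183   0.0364] gap 0.525 q [-0.8873  0.768   1.77    0.0039  0.6032 -0.9881]
```

>>> drive_tool:
  increments:
    - [0,0,0,0,0,0,0]
    - [0,0,0,0,0,0,0]
    - [0,0,0,0,0,0,0]
    - [0,0,0,0,0,0,0]
    - [0,0,0,0,0,0,0]
    - [0,0,0,0,0,0,0]
    - [0,0,0,-1.0,0,0,0]
    - [0,0,0,-4.0,0,0,0]
    - [0,0,0,-8.0,0,0,0]
    - [0,0,0,-12.0,0,0,0]
    - [0,0,0,-16.0,0,0,0]
    - [0,8.0,0,-18.0,0,0,0]
    - [0,14.0,0,-18.0,0,0,0]
    - [0,20.0,0,-18.0,0,0,0]
    - [0,24.0,0,-18.0,0,0,0]
    - [0,24.0,0,-18.0,0,0,0]
    - [0,24.0,0,-18.0,0,0,0]

```text
t: 46.5
tcp_pos: [0.3985, -0.1023, 0.1925]
tool_rot: [0.67, 0.742, 0.001, -0.003]
force: [0.4, 0.3, -0.3]
finger_gap: 1.001
```

```bash
python3 - <<'E'
from h import *
info()
im=cv2.resize(np.ascontiguousarray(manip.snapshot("side")[:,:,::-1]),(560,420));a,o=tile(manip.snapshot("side"),(319,262),48,84,5)
t,o1=tile(manip.snapshot("side"),(322,128),140,44,4);z=np.zeros((180,800,3),np.uint8);z[:176,:560]=t;z[:180,560:]=cv2.resize(np.ascontiguousarray(manip.snapshot("top")[:,:,::-1]),(240,180))
cv2.imwrite("pics/c14.png",np.vstack([np.hstack([im,a]),z]));print(o,o1)
E
```

```text
t 46.5 tcp [ 0.3985 -0.1023  0.1925] pinch [ 0.3986 -0.1024  0.2112] phi 5.88 ydip -0.12 a 0.28 F [ 0.4063  0.3447 -0.2946] T [-0.028  -0.012  -0.0536] gap 1.001 q [-0.5264  0.3101  1.9847  0.0036  0.8513 -0.6314]
(295, 220) (252, 106)
```

View pics/c14.png

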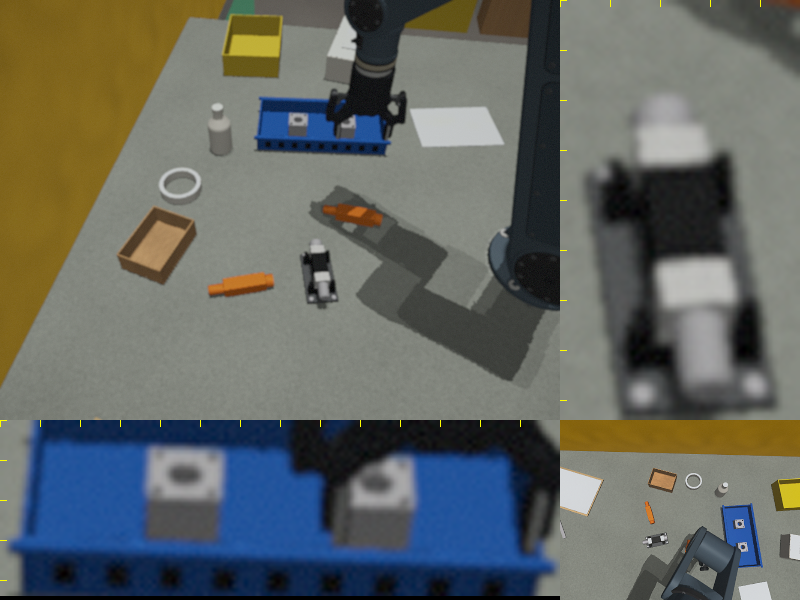

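Both housings stand flat on the tote floor, at about (298,123) and (345,125) in the side view. The gauge lies in both saddles at (320,270), nothing else has moved, and the gripper is open and clear. I'm handing the job in.

```bash
python3 -c "
from station import manip
print(manip.sign_off())"
```

```text
the job is handed in; nothing more can be done
None
```

The job is done and handed in at about 47 s of the allowed 210 s. Only two housings were on the bench, so I checked both from left to right.

- **Go end:** it went fully home in each bore. The shoulder stopped at the same height both times (grip point 78.4–78.5 mm above the bench, about 78 mm expected), pressing down with about 7 N.
- **No-go end:** after regripping in the cradle, it stood upright on each bore and was refused. It stopped at the top face (grip point 93.6–93.7 mm above the bench, about 93 mm expected), pressing with about 8–9 N. I judged its centring from the insertion positions and unmoved housings; no picture showed it directly.
- **Last picture:** the gauge lies in both saddles and both housings stand on the tote floor. The tape, bottle, box and orange look-alikes had not visibly moved. The gripper was open and clear of everything.

No check failed, and I saw no grip slackening or knocked housing. The two cameras differed by 1–3 mm in the housings' y positions, which the bore chamfers absorbed. Sign-off gave no verdict.

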